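# Draw the telescopic shaving mirror out to its last hole and set it upright

### The arm

A 6-joint arm with a two-finger parallel gripper is mounted at the origin on the work surface. World frame = base frame: x ahead of the robot, y to its left, z up, the work surface at z = 0. Lengths are in mm, angles in rad, forces in N, time in s.
With the tool pointing down it reaches from about 400 to 925 mm from the base axis. Payload 12.5 kg.
Tool frame: the origin (TCP) lies midway between the tips of the shut fingers; the grasp point (between the pads) lies 19 mm behind it; z points along the fingers, y is the direction in which the jaws open and shut (so a half turn about z gives the same grasp; the last joint's range is limited). The gripper opens to 95 mm and grips with 3 to 60 N. Pads are 20 mm wide; open, the fingers measure 119 mm over their backs; the gripper's body (75 mm by 180 mm) begins 59 mm behind the grasp point.
Start: joints at [1.199, 0.491, 1.559, -0, 1.092, -0.106], TCP at [164.159, 603.077, 191.061] pointing down, gripper open.
Joint ranges: [-3.1, 3.1], [-0.84, 2.19], [0.05, 2.79], [-1.13, 4.28], [0.06, 2.93], [-2.69, 2.69]. Speed limits (rad/s): [2.22, 2.22, 2.79, 3.14, 3.14, 3.14].

### API

Orientations are given as [roll, pitch, yaw] about the fixed x, y, z axes, in that order (R = Rz(yaw) Ry(pitch) Rx(roll)).
In Python, from cell import env gives the robot as it stands.
- The arm moves only by the tool arm_command, never from a script. Its argument "steps" is a list of rows, each an object of numbers: "dx", "dy", "dz": the shift along the tool's x, y, z as a fraction of full scale; "rx", "ry", "rz": the turn, a rotation vector about the tool's x, y, z as a fraction of full scale; "claw": the gripper command: -1 is fully open, 1 is shut, values between are in proportion. In form: [{"dx": .., "dy": .., "dz": .., "rx": .., "ry": .., "rz": .., "claw": ..}, ...]. A call has 1 to 10 rows; each row shifts and turns the pose as measured when the row begins, along the tool's axes as they then stand; what a row does not reach is not made up. Full scale, the value 1, is 0.8 m for a shift and 90 degrees for a turn. A row lasts 1/8 s, in which the tool goes at most 62.5 mm and 10.7 degrees, less where a joint would pass 70% of its speed; a pose out of reach is approached as far as the arm can. A call with a number of a shift or a turn outside -1 to 1 is refused whole. A call with a gripper value outside its range is refused whole. The fingers move at their own pace and stop on an object; the grip force is fixed at half the most. Time passes only in rows, so rows that do not move let the fingers close. It gives the time, the measured TCP pose, the force and the opening at its end, in the units of the state.
- env.state(): the state, without advancing time (a new reading comes with each control period).
- env.read_camera(name): name is "scene" or "side" or "wrist"; returns (picture, depth): 420x560x3 uint8, red, green, blue; 420x560 float32, mm along the optical axis (not along the pixel's ray), 0 where there is no reading.
- env.get_calibration(name): a dict with "vfov" (degrees; the focal length in pixels is half the picture's height over the tangent of half this angle, whatever the lens; pixels are square), "cx", "cy" (the principal point, pixels), "xyz" and "attitude" of the camera in the world. Camera axes: x right, y up, looking along -z (the intrinsics and any distortion apply to the point x, -y, -z); pixel columns grow to the right and rows downward; lengths in mm; the calibration is good to about 2 mm. A picture is of the moment at which its call begins: read the wrist's pose just before it. get_calibration takes no time and is no camera call; for the wrist camera it gives the pose at the moment of the call.
- env.job_done(): hands the job in, once; it reports no verdict.
The state is a dict: "t": time; "joints": joint angles; "qvel": joint speeds; "tau": joint torques, N m; "eef_pos": TCP position; "tcp_rot": TCP orientation; "ft_force": force on the tool from outside, world axes, zero at the start; "moment": the same for the moment, N m; "opening": opening from 0.0 (shut) to 1.0 (fully open).
Only numpy, scipy, OpenCV 4.12 (cv2) and the standard library are available. Lean on these libraries where they do the work, as an engineer would, in place of code of your own. Each camera call takes 0.05 s, during which the arm holds its last target.

### The job

The shaving mirror beside the basin is stowed: its sleeve pushed in on the telescopic arm with the spring button hidden inside, and the glass tipped back. Draw it out until the button snaps out through the first hole, then press the button in and slide on until it snaps out through the last hole; feel for each click and never drag the sleeve hard against a button that is out. Also set the mirror upright, then let go, leaving everything else where it is.

Things in the scene. Friction and masses are not known exactly. Their poses are not given: they have to be found in the camera images.
- mirror_foot: Fixed stand: steel flange 116 mm across, post 25 mm thick with a 34 mm square head, and a level square inner tube (21.5 mm) along the foot's +y, its axis 160 mm above the counter. Origin: centre of the flange's underside, on the post's axis; z up, y along the arm from post to mirror, x to the side with the holes and the button (front, away from the robot).
- sleeve (a joint): How far the sleeve is drawn out, m, along the foot's +y; 0.002 to 0.014 at the start. Chromed square tube, 26 by 26 mm, 185 mm long (the last 12 mm a 27.5 mm black cap), on the arm's axis; its open end is 25 mm + this value from the post's axis. Slides with about 2 N, no stop near the holes. The button meets the first hole at 0.027 to 0.073 and the last hole 0.050 farther; play 0.75 mm each way.
- snap_button (a joint): How far the spring button is out, m: 0 or less = hidden under the sleeve's wall (sleeve free), 0.0015 = flush with the front face, 0.006 = fully out, 4.5 mm proud (sleeve locked by its straight sides). Brass pin 10 mm thick, domed end, facing the foot's +x, on the inner tube 147 to 193 mm from the post's axis (as that tube was clamped). Springs out through any uncovered hole; 4.3 N when flush.
- hole_first (a point): Centre of the first hole (11.5 mm) on the sleeve's front face, 13 mm from the arm's axis, 95 mm from the sleeve's open end; moves with the sleeve. A finger over it keeps the button in. Pinching the sleeve front to back over a sprung-out button presses it flush; when the sleeve is then drawn on, the hole's rim pushes the dome under the 1.5 mm wall (5 to 15 N at first, then about 3 N).
- hole_last (a point): Centre of the last hole (11.5 mm) on the sleeve's front face, 45 mm from the sleeve's open end, 50 mm nearer the post than the first hole; moves with the sleeve.
- mirror (a joint): Lean of the mirror, rad: 0 = upright, positive = tipped back, its top towards the foot's -x (the robot); 0.3 to 0.6 at the start. Stiff hinge on the arm's axis (0.06 N m), stays as left. The mirror is a steel-framed disc 150 mm across, 12 mm thick, glass on the foot's +x side, centre on the arm's axis 185 mm beyond the first hole (nearest rim 110 mm from that hole).
- mirror_top (a point): Top of the mirror's rim, mid thickness, 75 mm from the mirror's centre; swings with the lean and moves with the sleeve.
- soap_dish: Bystander: round white ceramic soap dish with soap, 96 mm across, 39 mm high, on the low dark wooden shelf (400 by 160 mm, 55 mm high) to the robot's right. Origin: centre of underside.
- trimmer: Bystander: silver hair trimmer with a toggle switch, 150 by 42 by 40 mm, lying on the wooden shelf. Origin: centre of underside.
- comb: Bystander: black plastic comb, 140 by 32 by 5 mm, on the wooden shelf. Origin: centre of underside.
- atomizer: Bystander: steel cologne atomizer with a ribbed twist cap, 34 mm thick, 107 mm high, standing on the wooden shelf. Origin: centre of underside.
- pomade_jar: Bystander: amber jar with a black lid, 66 mm across, 52 mm high, on the counter before the arm. Origin: centre of underside.
- tumbler: Bystander: blue ceramic tumbler, 72 mm across, 95 mm high, on the counter on the robot's side of the arm. Origin: centre of underside.
- razor: Bystander: steel safety razor lying on the counter near the mirror, 117 mm long, 18 mm high. Origin: under the middle of its handle.

How it is judged:
By the outcome, as a careful person would: the job done as asked, in the order asked, and still so for the second after the job is handed in, with the robot touching nothing.
It also fails if it takes over 54 s, if anything falls off the work surface, if the arm or the gripper's body presses on something with over 40 N, if the wrist force passes 120 N, or if a joint passes its speed limit or range.

## Working session

There is one attempt and no reset: what is moved stays moved. The work goes in short steps, Python scripts to look and compute and a tool call to move; the robot and the scene stay as the last step left them, time stands still between calls to the robot, and variables do not carry over. Pictures are saved under pics/ and viewed, and the job is handed in when it is done.

Besides the shell and the picture viewer there is one more tool, called after "Call:" in YAML: its name, and indented under it one key for each argument. arm_command: Moves the arm, as the interface text tells. Its arguments: {"type":"object","properties":{"steps":{"type":"array","items":{"type":"object","properties":{"dx":{"type":"number"},"dy":{"type":"number"},"dz":{"type":"number"},"rx":{"type":"number"},"ry":{"type":"number"},"rz":{"type":"number"},"claw":{"type":"number"}}}}},"required":["steps"]}

```bash
ls; mkdir -p pics; cat > h.py <<'E'
import numpy as np, cv2
from scipy.spatial.transform import Rotation as R
from cell import env
def snap(n,f):
    c=env.get_calibration(n); p,d=env.read_camera(n)
    cv2.imwrite(f'pics/{f}.png',p[:,:,::-1]); np.savez(f'pics/{f}.npz',p=p,d=d,c=np.array([c],dtype=object)); return c,p,d
def load(f):
    z=np.load(f'pics/{f}.npz',allow_pickle=True); return z['c'][0],z['p'],z['d']
E
python3 - <<'E'
from h import *
print(env.state())
for n in ['scene','side','wrist']:
    c,p,d=snap(n,n+'0'); print(n,c)
E
```

```text
pics
{'t': 0.0, 'joints': array([ 1.19942961e+00,  4.91557716e-01,  1.55947403e+00,  1.12089198e-05,
        1.09171434e+00, -1.05614403e-01]), 'qvel': array([-0.00067335, -0.00086708,  0.00161136, -0.00014936,  0.0003109 ,
       -0.00076676]), 'tau': array([ 8.13938295e-04, -6.12650442e+01, -2.58179641e+01,  6.92827790e-02,
        4.83217591e-02, -1.10939161e-04]), 'eef_pos': array([164.02622887, 602.79500178, 190.45445225]), 'tcp_rot': array([-3.14044670e+00, -1.31478153e-04,  2.87583509e+00]), 'ft_force': array([-0.69138223, -0.15776957, -0.50513083]), 'moment': array([0.02841381, 0.00576108, 0.01803795]), 'opening': 0.9979197087508779}
scene {'vfov': 51.7040914032844, 'cx': 275.58820964725084, 'cy': 214.80673050757068, 'xyz': array([1011.38177639, -231.2170806 ,  985.82554906]), 'attitude': array([ 5.46554125e-01, -4.65587922e-04,  1.34675388e+00])}
side {'vfov': 48.3653595293642, 'cx': 277.9643287700015, 'cy': 209.31685017584402, 'xyz': array([ 448.98473138, -721.74980174,  872.17289767]), 'attitude': array([ 0.70799085, -0.00203203, -0.13744488])}
wrist {'vfov': 70.19919433442323, 'cx': 277.6551709711196, 'cy': 209.76233824141195, 'xyz': array([ 82.48096674, 625.99032086, 384.84577231]), 'attitude': array([-0.29849593,  0.00225522,  1.30460717])}
```

View pics/scene0.png

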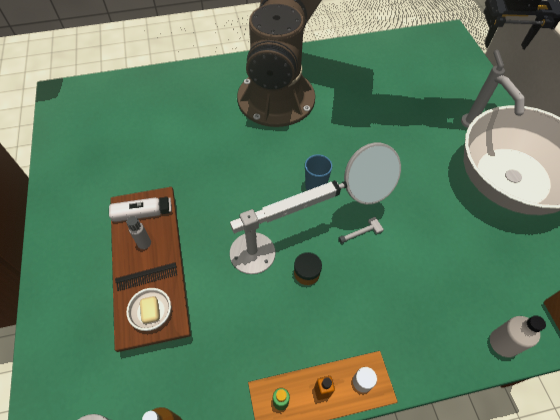

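View pics/side0.png

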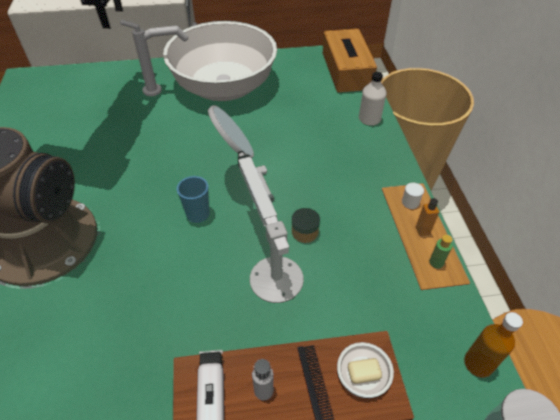

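View pics/wrist0.png

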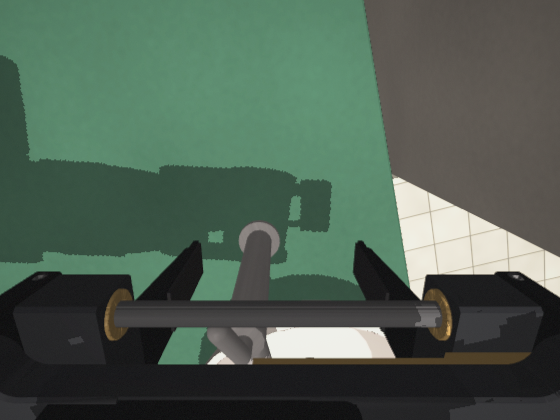

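```bash
cat >> h.py <<'E'
def cloud(f):
    c,p,d=load(f); h,w=d.shape; fl=h/2/np.tan(np.radians(c['vfov']/2))
    v,u=np.mgrid[0:h,0:w]; 
    P=np.stack([(u-c['cx'])/fl*d,-(v-c['cy'])/fl*d,-d],-1)
    return P@R.from_euler('xyz',c['attitude']).as_matrix().T+c['xyz']
def proj(c,X):
    fl=210/np.tan(np.radians(c['vfov']/2)); q=(np.asarray(X)-c['xyz'])@R.from_euler('xyz',c['attitude']).as_matrix()
    return np.stack([c['cx']+fl*q[...,0]/-q[...,2],c['cy']-fl*q[...,1]/-q[...,2]],-1)
def crop(f,x0,y0,x1,y1,k,o):
    im=cv2.imread(f'pics/{f}.png')[y0:y1,x0:x1]; cv2.imwrite(f'pics/{o}.png',cv2.resize(im,None,fx=k,fy=k,interpolation=cv2.INTER_CUBIC))
E
python3 - <<'E'
from h import *
crop('scene0',220,130,420,280,4,'sc1'); crop('side0',190,95,340,305,2.8,'si1')
X=cloud('scene0')
for n,(u,v) in dict(counter=(300,330),flL=(231,255),flR=(273,250),flB=(252,270),headtop=(249,218),sl1=(275,208),sl2=(335,188),mirC=(374,174),tum=(318,163),jar=(308,262)).items(): print(n,X[v,u].round(1))
Y=cloud('side0')
for n,(u,v) in dict(counter=(120,330),head=(277,228),sl1=(270,215),sl2=(246,165),mir=(230,130)).items(): print(n,Y[v,u].round(1))
E
```

```text
counter [ 741.4 -112.     3.4]
flL [ 519.8 -233.4    4.8]
flR [ 530.4 -127.8    6.6]
flB [ 572.4 -190.1    6.6]
headtop [ 528.5 -179.9  179.9]
sl1 [ 512.1 -118.4  173.5]
sl2 [489.3  27.2 172.5]
mirC [464.3 132.1 161.8]
tum [331.2  41.   64. ]
jar [602.3 -59.   52.6]
counter [ 194.6 -255.2   -0.9]
head [ 523.4 -180.7  180.1]
sl1 [ 515.  -141.7  173.4]
sl2 [481.6   1.9 175. ]
mir [455.9 115.5 180. ]
```

View pics/sc1.png

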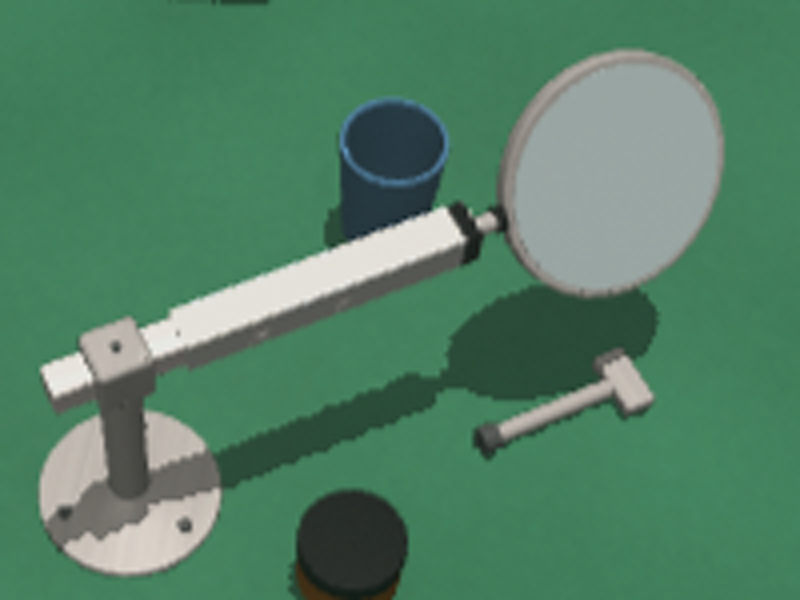

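View pics/si1.png

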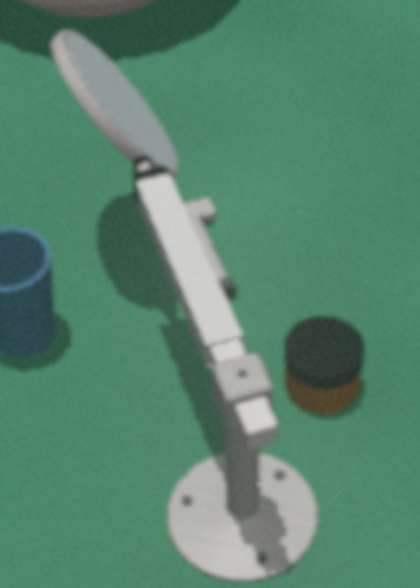

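```bash
cat > fit.py <<'E'
from h import *
def fit(f,z0=168,z1=178):
    X=cloud(f).reshape(-1,3); c,p,d=load(f); ok=(d>0).ravel()
    a=np.array([526,-180.]);u=np.array([-.17,.985])
    for _ in range(4):
        r=X[:,:2]-a; s=r@u; t=r@np.array([u[1],-u[0]])
        m=ok&(abs(t)<18)&(s>45)&(s<190)&(X[:,2]>z0)&(X[:,2]<z1)
        Q=X[m]; b=np.linspace(45,190,25); C=[]
        for i in range(24):
            k=(s[m]>=b[i])&(s[m]<b[i+1])
            if k.sum()>8: C.append(np.r_[(np.percentile(Q[k][:,:2]@[u[1],-u[0]],3)+np.percentile(Q[k][:,:2]@[u[1],-u[0]],97))/2, np.median(Q[k][:,:2]@u),np.median(Q[k][:,2])])
        C=np.array(C); n=np.array([u[1],-u[0]])
        k,b0=np.polyfit(C[:,1],C[:,0],1)
        P=lambda s: s*u+(k*s+b0)*n
        A,B=P(a@u),P(a@u+100); a=A; u=(B-A)/100; u/=np.linalg.norm(u)
    return a,u,np.median(C[:,2]),m.sum(), np.std(C[:,0]-k*C[:,1]-b0)
if __name__=='__main__':
    for f in ['scene0','side0']:
        a,u,z,n,e=fit(f); print(f,a,u,np.arctan2(u[1],u[0]),z,n,e)
        X=cloud(f).reshape(-1,3)
        for nm,h0,h1,rr in [('head',176.,184,40),('flange',3,11,70)]:
            q=X[(X[:,2]>h0)&(X[:,2]<h1)&(np.linalg.norm(X[:,:2]-[526,-180],axis=1)<rr)]
            r=q[:,:2]-a; s=r@u; t=r@[u[1],-u[0]]
            print(nm,len(q),q[:,:2].mean(0), 's',np.percentile(s,[2,98]),'t',np.percentile(t,[2,98]),np.median(q[:,2]))
        # mirror
        n=np.array([u[1],-u[0]]); r=X[:,:2]-a; s=r@u;t=r@n
        m=(s>235)&(s<400)&(abs(t)<70)&(X[:,2]>85)&(X[:,2]<250)
        print('mir s',np.percentile(s[m],[1,99]),'z',np.percentile(X[m][:,2],[1,99]),'lean',np.polyfit(X[m][:,2],t[m],1),m.sum())
E
python3 fit.py
```

```text
scene0 [ 523.43569597 -180.19434125] [-0.19723486  0.98035627] 1.7693328927945084 172.52801545779909 690 0.45036710228704174
head 184 [ 524.35257451 -180.87956929] s [-15.93496346  14.80643196] t [-15.25028193  15.48722094] 178.63626217562847
flange 954 [ 531.17291688 -181.06705067] s [-53.88632374  53.58825408] t [-49.70302087  54.59307272] 7.773663034646461
mir s [243.11014784 385.09494432] z [106.40007153 222.08314636] lean [ -0.67889406 115.1229249 ] 2715
side0 [ 520.17006196 -180.77024222] [-0.20021908  0.97975115] 1.7723778550357556 173.29735118821242 693 0.3541379642159538
head 249 [ 520.38122587 -182.54768366] s [-17.07318828  14.39268706] t [-15.81660076  15.82730198] 179.0610416612086
flange 1201 [ 520.30612578 -191.11365209] s [-56.430168    51.02065336] t [-53.7374123   55.05057155] 8.249398314199198
mir s [237.61920451 380.39453815] z [110.95292531 224.06007152] lean [ -0.71870983 122.58943784] 973
```

Call:
arm_command:
  steps:
    - {"dz": -0.078, "claw": -1}
    - {"dz": -0.078, "claw": -1}
    - {"dz": -0.03, "rz": 0.117, "claw": -1}
    - {"rz": 0.117, "claw": -1}
    - {"rz": 0.117, "claw": -1}
    - {"rz": 0.117, "claw": -1}
    - {"rz": 0.117, "claw": -1}
    - {"rz": 0.117, "claw": -1}

```text
$.steps[0]: bad value
```

```bash
cat > go.py <<'E'
import sys
from h import *
def rel(x,y,z,yaw):
    s=env.state(); M=R.from_euler('xyz',s['tcp_rot']); d=M.inv().apply(np.array([x,y,z])-s['eef_pos'])
    T=R.from_euler('xyz',[np.pi,0,yaw]); rv=(M.inv()*T).as_rotvec()
    print('t',s['t'],'pos',s['eef_pos'].round(1),'rot',s['tcp_rot'].round(4),'F',s['ft_force'].round(1),'op',round(s['opening'],3))
    print('tool shift mm',d.round(1),'frac',(d/800).round(4),'turn frac',(rv/(np.pi/2)).round(4))
if __name__=='__main__': rel(*map(float,sys.argv[1:5]))
E
python3 go.py 491.6 -31.5 300 1.771
```

```text
t 0.15 pos [164.1 602.9 190.6] rot [-3.1408e+00 -1.0000e-04  2.8758e+00] F [-0.4 -0.3 -1. ] op 0.997
tool shift mm [-482.6 -526.2 -109. ] frac [-0.6033 -0.6577 -0.1363] turn frac [-5.000e-04  2.000e-04  7.033e-01]
```

Call:
arm_command:
  steps:
    - {"dx": 0, "dy": 0, "dz": -0.078, "rx": 0, "ry": 0, "rz": 0, "claw": -1}
    - {"dx": 0, "dy": 0, "dz": -0.078, "rx": 0, "ry": 0, "rz": 0, "claw": -1}
    - {"dx": 0, "dy": 0, "dz": -0.03, "rx": 0, "ry": 0, "rz": 0.117, "claw": -1}
    - {"dx": 0, "dy": 0, "dz": 0, "rx": 0, "ry": 0, "rz": 0.117, "claw": -1}
    - {"dx": 0, "dy": 0, "dz": 0, "rx": 0, "ry": 0, "rz": 0.117, "claw": -1}
    - {"dx": 0, "dy": 0, "dz": 0, "rx": 0, "ry": 0, "rz": 0.117, "claw": -1}
    - {"dx": 0, "dy": 0, "dz": 0, "rx": 0, "ry": 0, "rz": 0.117, "claw": -1}
    - {"dx": 0, "dy": 0, "dz": 0, "rx": 0, "ry": 0, "rz": 0.117, "claw": -1}

```text
t: 1.15
eef_pos: [163.8, 602.3, 342.3]
tcp_rot: [-3.139, 0.004, 1.749]
ft_force: [-0.2, 0.7, 0.3]
opening: 0.998
```

```bash
python3 go.py 491.6 -31.5 300 1.771
```

```text
t 1.15 pos [163.8 602.3 342.3] rot [-3.1389  0.0044  1.7487] F [-0.2  0.7  0.3] op 0.998
tool shift mm [-681.6  210.6   44.7] frac [-0.852   0.2632  0.0559] turn frac [-0.0017  0.0028 -0.0142]
```

Call:
arm_command:
  steps:
    - {"dx": -0.055, "dy": 0.05, "dz": 0, "rx": 0, "ry": 0, "rz": -0.014, "claw": -1}
    - {"dx": -0.055, "dy": 0.05, "dz": 0, "rx": 0, "ry": 0, "rz": 0, "claw": -1}
    - {"dx": -0.055, "dy": 0.05, "dz": 0, "rx": 0, "ry": 0, "rz": 0, "claw": -1}
    - {"dx": -0.06, "dy": 0.05, "dz": 0, "rx": 0, "ry": 0, "rz": 0, "claw": -1}
    - {"dx": -0.065, "dy": 0.04, "dz": 0, "rx": 0, "ry": 0, "rz": 0, "claw": -1}
    - {"dx": -0.075, "dy": 0.02, "dz": 0, "rx": 0, "ry": 0, "rz": 0, "claw": -1}
    - {"dx": -0.078, "dy": 0, "dz": 0, "rx": 0, "ry": 0, "rz": 0, "claw": -1}
    - {"dx": -0.078, "dy": 0, "dz": 0, "rx": 0, "ry": 0, "rz": 0, "claw": -1}
    - {"dx": -0.078, "dy": 0, "dz": 0, "rx": 0, "ry": 0, "rz": 0, "claw": -1}
    - {"dx": -0.078, "dy": 0, "dz": 0, "rx": 0, "ry": 0, "rz": 0, "claw": -1}

```text
t: 2.4
eef_pos: [477.3, 108.6, 340.9]
tcp_rot: [-3.134, 0.007, 1.773]
ft_force: [1.0, -0.2, -0.0]
opening: 0.998
```

```bash
python3 go.py 491.6 -31.5 300 1.771
```

```text
t 2.4 pos [477.3 108.6 340.9] rot [-3.1344  0.0069  1.7731] F [ 1.  -0.2 -0. ] op 0.998
tool shift mm [-139.9  -13.8   42. ] frac [-0.1748 -0.0173  0.0525] turn frac [-0.0045  0.0044  0.0013]
```

Call:
arm_command:
  steps:
    - {"dx": -0.07, "dy": -0.01, "dz": 0, "rx": -0.0045, "ry": 0.0044, "rz": 0, "claw": -1}
    - {"dx": -0.07, "dy": -0.007, "dz": 0, "rx": 0, "ry": 0, "rz": 0, "claw": -1}
    - {"dx": -0.035, "dy": 0, "dz": 0.05, "rx": 0, "ry": 0, "rz": 0, "claw": -1}
    - {"dx": 0, "dy": 0, "dz": 0, "rx": 0, "ry": 0, "rz": 0, "claw": -1}

```text
t: 2.9
eef_pos: [491.9, -39.4, 300.3]
tcp_rot: [3.141, 0.0, 1.768]
ft_force: [0.8, -0.0, 0.5]
opening: 1.0
```

```bash
python3 go.py 491.6 -31.5 141 1.771; python3 - <<'E'
from h import *
for n in ['wrist','scene']:
    c,p,d=snap(n,n+'1')
E
python3 fit.py >/dev/null; python3 - <<'E'
from fit import *
a,u,z,n,e=fit('wrist1'); print(a,u,np.arctan2(u[1],u[0]),z,n,e)
E
```

```text
t 2.9 pos [491.9 -39.4 300.3] rot [3.1414e+00 1.0000e-04 1.7677e+00] F [ 0.8 -0.   0.5] op 1.0
tool shift mm [  7.8   1.2 159.3] frac [0.0098 0.0015 0.1991] turn frac [ 0.0001  0.0001 -0.0021]
[ 522.42588543 -180.36203201] [-0.19849578  0.98010174] 1.7706192476671394 173.59306702381426 2774 0.22164304424714393
```

View pics/wrist1.png

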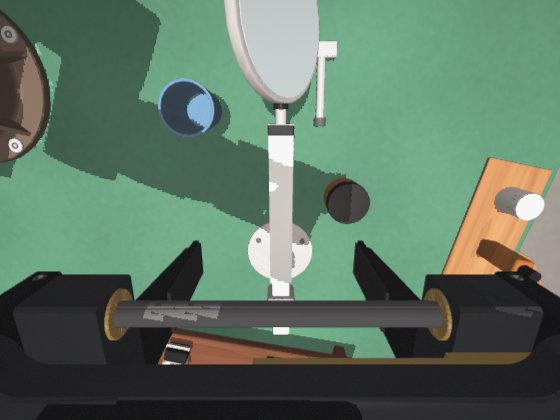

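View pics/scene1.png

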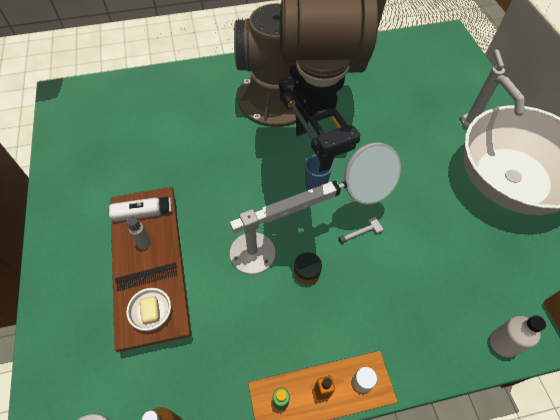

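Call:
arm_command:
  steps:
    - {"dx": 0.0098, "dy": 0.002, "dz": 0.06, "rx": 0, "ry": 0, "rz": -0.002, "claw": -1}
    - {"dx": 0, "dy": 0, "dz": 0.06, "rx": 0, "ry": 0, "rz": 0, "claw": -1}
    - {"dx": 0, "dy": 0, "dz": 0.05, "rx": 0, "ry": 0, "rz": 0, "claw": -1}
    - {"dx": 0, "dy": 0, "dz": 0.025, "rx": 0, "ry": 0, "rz": 0, "claw": -1}

```text
t: 3.5
eef_pos: [498.2, -25.2, 150.1]
tcp_rot: [3.124, 0.006, 1.779]
ft_force: [-0.1, -0.5, 0.5]
opening: 1.001
```

```bash
python3 go.py 492.2 -31.4 141 1.7706
```

```text
t 3.5 pos [498.2 -25.2 150.1] rot [3.1242 0.0063 1.7792] F [-0.1 -0.5  0.5] op 1.001
tool shift mm [-4.8 -7.3  9. ] frac [-0.006  -0.0092  0.0113] turn frac [0.0111 0.0039 0.0055]
```

Call:
arm_command:
  steps:
    - {"dx": -0.006, "dy": -0.0092, "dz": 0.0113, "rx": 0.011, "ry": 0.004, "rz": 0.0055, "claw": -1}
    - {"dx": 0, "dy": 0, "dz": 0, "rx": 0, "ry": 0, "rz": 0, "claw": -1}

```text
t: 3.75
eef_pos: [492.6, -30.0, 141.7]
tcp_rot: [-3.141, -0.0, 1.773]
ft_force: [0.4, 0.2, 0.0]
opening: 1.001
```

```bash
python3 go.py 492.2 -31.4 141 1.7706
```

```text
t 3.75 pos [492.6 -30.  141.7] rot [-3.1414e+00 -3.0000e-04  1.7728e+00] F [0.4 0.2 0. ] op 1.001
tool shift mm [-1.3 -0.6  0.7] frac [-0.0016 -0.0008  0.0009] turn frac [-0.0001 -0.0002  0.0014]
```

Call:
arm_command:
  steps:
    - {"dx": 0, "dy": -0.0008, "dz": 0.0009, "rx": 0, "ry": 0, "rz": 0.0014, "claw": 0.3}
    - {"dx": 0, "dy": 0, "dz": 0, "rx": 0, "ry": 0, "rz": 0, "claw": 0.3}
    - {"dx": 0, "dy": 0, "dz": 0, "rx": 0, "ry": 0, "rz": 0, "claw": 0.3}
    - {"dx": 0, "dy": 0, "dz": 0, "rx": 0, "ry": 0, "rz": 0, "claw": 0.3}

```text
t: 4.25
eef_pos: [493.2, -30.1, 143.7]
tcp_rot: [3.137, 0.001, 1.771]
ft_force: [-0.8, -0.5, -0.5]
opening: 0.635
```

```bash
python3 go.py 492.2 -31.4 141 1.7706; python3 - <<'E'
from h import *
snap('wrist','wrist2')
E
```

```text
t 4.25 pos [493.2 -30.1 143.7] rot [3.1373e+00 1.5000e-03 1.7707e+00] F [-0.8 -0.5 -0.5] op 0.635
tool shift mm [-1.1 -1.3  2.7] frac [-0.0014 -0.0016  0.0034] turn frac [0.0027 0.0009 0.0001]
```

View pics/wrist2.png

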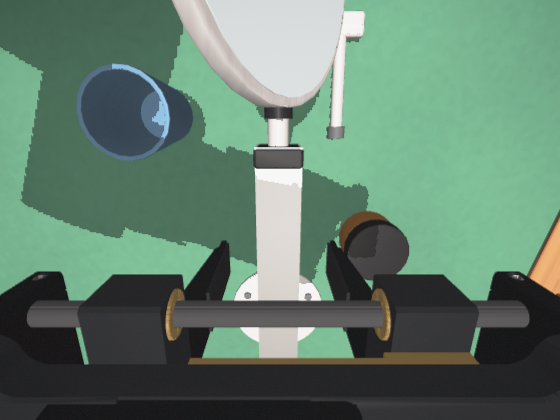

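Call:
arm_command:
  steps:
    - {"dx": 0, "dy": -0.0014, "dz": 0.0034, "rx": 0.0027, "ry": 0.001, "rz": 0, "claw": 1}
    - {"dx": 0, "dy": 0, "dz": 0, "rx": 0, "ry": 0, "rz": 0, "claw": 1}
    - {"dx": 0, "dy": 0, "dz": 0, "rx": 0, "ry": 0, "rz": 0, "claw": 1}
    - {"dx": 0, "dy": 0, "dz": 0, "rx": 0, "ry": 0, "rz": 0, "claw": 1}
    - {"dx": 0, "dy": 0, "dz": 0, "rx": 0, "ry": 0, "rz": 0, "claw": 1}

```text
t: 4.92
eef_pos: [493.4, -30.2, 140.7]
tcp_rot: [3.139, 0.0, 1.77]
ft_force: [0.8, 0.6, 0.2]
opening: 0.268
```

```bash
python3 go.py 492.2 -31.4 141 1.7706
```

```text
t 4.925 pos [493.4 -30.2 140.7] rot [3.1393e+00 1.0000e-04 1.7704e+00] F [0.8 0.6 0.2] op 0.268
tool shift mm [-0.9 -1.4 -0.3] frac [-0.0012 -0.0018 -0.0004] turn frac [ 0.0015  0.0001 -0.0001]
```

Call:
arm_command:
  steps:
    - {"dx": 0.003, "dy": 0, "dz": 0, "rx": 0, "ry": 0, "rz": 0, "claw": 1}
    - {"dx": 0.003, "dy": 0, "dz": 0, "rx": 0, "ry": 0, "rz": 0, "claw": 1}
    - {"dx": 0.003, "dy": 0, "dz": 0, "rx": 0, "ry": 0, "rz": 0, "claw": 1}

```text
t: 5.3
eef_pos: [492.2, -24.1, 140.7]
tcp_rot: [3.139, 0.002, 1.771]
ft_force: [2.2, -4.5, -1.9]
opening: 0.266
```

```bash
cat > ax.py <<'E'
from h import *
A=np.array([522.4,-180.4]);U=np.array([-.1985,.9801]);N=np.array([U[1],-U[0]])
def st():
    s=env.state(); r=s['eef_pos'][:2]-A; f=s['ft_force']
    print('t %.2f along %.2f lat %.2f z %.2f op %.3f F along %.1f lat %.1f z %.1f'%(s['t'],r@U,r@N,s['eef_pos'][2],s['opening'],f[:2]@U,f[:2]@N,f[2]), 'rot',s['tcp_rot'].round(4),'M',s['moment'].round(2))
st()
E
python3 ax.py; python3 - <<'E'
from h import *
A=np.array([522.4,-180.4]);U=np.array([-.1985,.9801])
X=cloud('wrist1'); c,p,d=load('wrist1')
for v in range(96,142,2): print(v,X[v,282].round(1),round((X[v,282,:2]-A)@U,1),p[v,282])
E
```

```text
t 5.30 along 159.16 lat 1.39 z 140.72 op 0.266 F along -4.9 lat 1.2 z -1.9 rot [3.1392e+00 2.3000e-03 1.7706e+00] M [-0.95 -0.19  0.04]
96 [474.6  64.7 169.8] 249.8 [186 192 191]
98 [474.9  62.9 169.4] 247.9 [186 177 174]
100 [475.3  61.1 167. ] 246.1 [186 178 174]
102 [475.7  59.3 166. ] 244.2 [149 143 140]
104 [476.1  57.3 168. ] 242.1 [65 63 62]
106 [476.5  55.3 169.2] 240.2 [64 63 62]
108 [476.9  53.5 168.2] 238.2 [63 62 61]
110 [477.3  51.6 165.5] 236.3 [229 222 219]
112 [477.7  49.6 165.9] 234.3 [238 234 231]
114 [478.1  47.7 166.8] 232.3 [238 234 230]
116 [478.5  45.7 165.9] 230.3 [239 234 231]
118 [478.9  43.8 165.7] 228.3 [239 234 231]
120 [479.3  41.8 166.9] 226.3 [239 234 231]
122 [479.7  39.8 166.1] 224.3 [238 234 230]
124 [480.   38.  173.5] 222.4 [219 216 216]
126 [480.4  36.  174.2] 220.5 [85 83 83]
128 [480.7  34.1 174.4] 218.5 [88 85 85]
130 [481.2  32.1 173.5] 216.4 [89 86 85]
132 [481.5  30.2 175.1] 214.5 [88 85 85]
134 [482.   28.2 174.2] 212.4 [78 76 76]
136 [482.4  26.2 174.4] 210.4 [246 246 246]
138 [482.8  24.1 172.7] 208.3 [247 247 247]
140 [483.2  22.1 172.4] 206.2 [247 247 247]
```

Call:
arm_command:
  steps:
    - {"dx": 0.003, "dy": 0, "dz": 0, "rx": 0, "ry": 0, "rz": 0, "claw": 1}
    - {"dx": 0.003, "dy": 0, "dz": 0, "rx": 0, "ry": 0, "rz": 0, "claw": 1}
    - {"dx": 0.0015, "dy": 0, "dz": 0, "rx": 0, "ry": 0, "rz": 0, "claw": 1}
    - {"dx": 0.0015, "dy": 0, "dz": 0, "rx": 0, "ry": 0, "rz": 0, "claw": 1}

```text
t: 5.8
eef_pos: [490.8, -17.1, 140.7]
tcp_rot: [3.139, 0.003, 1.771]
ft_force: [1.5, 0.8, -1.7]
opening: 0.272
```

```bash
python3 ax.py
```

```text
t 5.80 along 166.31 lat 1.40 z 140.71 op 0.272 F along 0.5 lat 1.6 z -1.7 rot [3.139  0.0033 1.7706] M [-0.03 -0.12  0.03]
```

Call:
arm_command:
  steps:
    - {"dx": 0.0015, "dy": 0, "dz": 0, "rx": 0, "ry": 0, "rz": 0, "claw": 1}
    - {"dx": 0.0015, "dy": 0, "dz": 0, "rx": 0, "ry": 0, "rz": 0, "claw": 1}
    - {"dx": 0.0015, "dy": 0, "dz": 0, "rx": 0, "ry": 0, "rz": 0, "claw": 1}
    - {"dx": 0.0015, "dy": 0, "dz": 0, "rx": 0, "ry": 0, "rz": 0, "claw": 1}

```text
t: 6.3
eef_pos: [489.7, -12.2, 140.7]
tcp_rot: [3.139, 0.004, 1.771]
ft_force: [1.7, -8.7, -3.9]
opening: 0.27
```

```bash
python3 ax.py
```

```text
t 6.30 along 171.30 lat 1.37 z 140.72 op 0.270 F along -8.8 lat -0.1 z -3.9 rot [3.1391 0.0038 1.771 ] M [-1.72 -0.2   0.03]
```

Call:
arm_command:
  steps:
    - {"dx": 0.001, "dy": 0, "dz": 0, "rx": 0, "ry": 0, "rz": 0, "claw": 1}

```text
t: 6.42
eef_pos: [489.8, -12.2, 140.7]
tcp_rot: [3.139, 0.005, 1.771]
ft_force: [2.5, -9.3, -2.7]
opening: 0.271
```

```bash
python3 ax.py
```

```text
t 6.42 along 171.37 lat 1.40 z 140.73 op 0.271 F along -9.7 lat 0.6 z -2.7 rot [3.139  0.0052 1.7714] M [-1.7  -0.08 -0.02]
```

```bash
python3 - <<'E'
from h import *
snap('scene','scene3'); snap('side','side3')
crop('scene3',230,130,400,260,4.5,'sc3')
E
python3 ax.py
```

```text
t 6.53 along 171.38 lat 1.40 z 140.73 op 0.267 F along -7.1 lat -0.4 z -2.7 rot [3.139  0.005  1.7713] M [-1.42 -0.12 -0.05]
```

View pics/sc3.png

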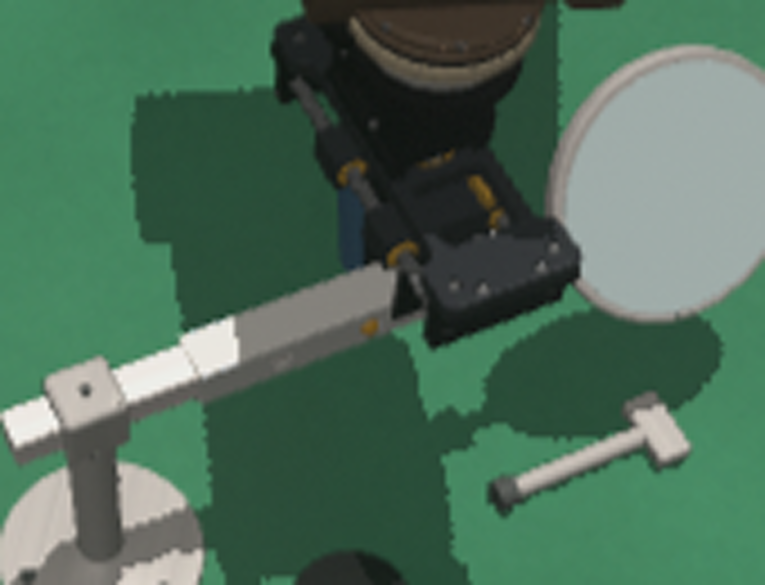

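```bash
python3 - <<'E'
from h import *
A=np.array([522.4,-180.4]);U=np.array([-.1985,.9801]);N=np.array([U[1],-U[0]])
crop('scene3',290,180,335,225,12,'sc3b')
c,p,d=load('scene3')
q=p[185:220,295:330].astype(int); m=(q[...,0]-q[...,2]>60); v,u=np.nonzero(m); print(u.mean()+295,v.mean()+185,m.sum())
fl=210/np.tan(np.radians(c['vfov']/2)); Rm=R.from_euler('xyz',c['attitude']).as_matrix()
def hit(u,v,lat):
    r=Rm@[(u-c['cx'])/fl,-(v-c['cy'])/fl,-1]; o=c['xyz']; k=(lat-(o[:2]-A)@N)/(r[:2]@N); P=o+k*r; return (P[:2]-A)@U,P[2]
print(hit(u.mean()+295,v.mean()+185,16.5)); print(hit(230+283/4.5,130+365/4.5,13))
X=cloud('scene3')
E
```

```text
313.875 196.25 8
(np.float64(151.01538929987788), np.float64(185.51068067084645))
(np.float64(102.46153875889244), np.float64(149.9659680250022))
```

View pics/sc3b.png

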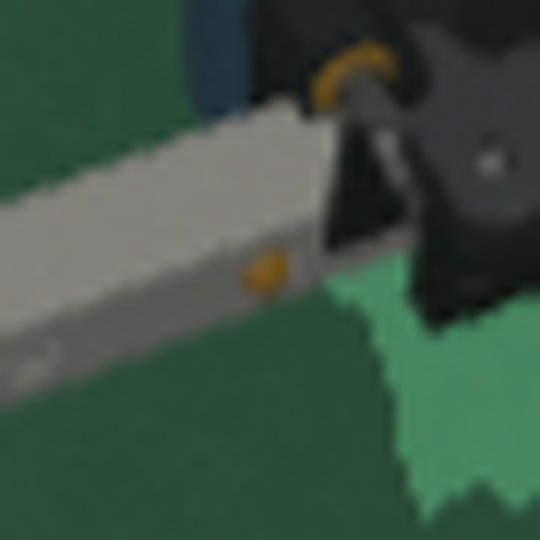

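```bash
python3 - <<'E'
from h import *
A=np.array([522.4,-180.4]);U=np.array([-.1985,.9801]);N=np.array([U[1],-U[0]])
c,p,d=load('scene3')
fl=210/np.tan(np.radians(c['vfov']/2)); Rm=R.from_euler('xyz',c['attitude']).as_matrix()
def hit(u,v,lat):
    r=Rm@[(u-c['cx'])/fl,-(v-c['cy'])/fl,-1]; o=c['xyz']; k=(lat-(o[:2]-A)@N)/(r[:2]@N); P=o+k*r; return (P[:2]-A)@U,P[2]
print(hit(312.1,202.7,16),hit(292.9,210,13))
E
```

```text
(np.float64(148.94417034853325), np.float64(159.78832122719234)) (np.float64(102.30294129267332), np.float64(154.8349239049977))
```

Call:
arm_command:
  steps:
    - {"dx": -0.001, "dy": 0, "dz": 0, "rx": 0, "ry": 0, "rz": 0, "claw": 1}
    - {"dx": 0, "dy": 0, "dz": 0, "rx": 0, "ry": 0, "rz": 0, "claw": -0.3}
    - {"dx": 0, "dy": 0, "dz": 0, "rx": 0, "ry": 0, "rz": 0, "claw": -0.3}
    - {"dx": 0, "dy": 0, "dz": 0, "rx": 0, "ry": 0, "rz": 0, "claw": -0.3}
    - {"dx": 0, "dy": 0, "dz": 0, "rx": 0, "ry": 0, "rz": 0, "claw": -0.3}

```text
t: 7.15
eef_pos: [489.2, -12.4, 140.7]
tcp_rot: [3.14, 0.004, 1.771]
ft_force: [0.4, 0.1, 0.3]
opening: 0.622
```

```bash
python3 ax.py
```

```text
t 7.15 along 171.24 lat 0.84 z 140.72 op 0.622 F along -0.0 lat 0.4 z 0.3 rot [3.1401 0.004  1.771 ] M [-0.11  0.   -0.  ]
```

Call:
arm_command:
  steps:
    - {"dx": -0.014, "dy": 0.0006, "dz": 0, "rx": 0, "ry": 0.002, "rz": 0, "claw": -0.3}
    - {"dx": -0.0125, "dy": 0, "dz": 0, "rx": 0, "ry": 0, "rz": 0, "claw": -0.3}
    - {"dx": 0, "dy": 0, "dz": 0, "rx": 0, "ry": 0, "rz": 0, "claw": -0.3}

```text
t: 7.52
eef_pos: [494.4, -34.8, 140.8]
tcp_rot: [3.14, 0.001, 1.771]
ft_force: [0.1, -0.7, 0.1]
opening: 0.651
```

```bash
python3 ax.py; python3 - <<'E'
from h import *
snap('scene','scene4')
crop('scene4',230,130,400,260,4.5,'sc4')
E
```

```text
t 7.53 along 148.23 lat 1.42 z 140.83 op 0.651 F along -0.7 lat -0.0 z 0.1 rot [3.1399e+00 7.0000e-04 1.7709e+00] M [-0.06  0.04 -0.02]
```

View pics/sc4.png

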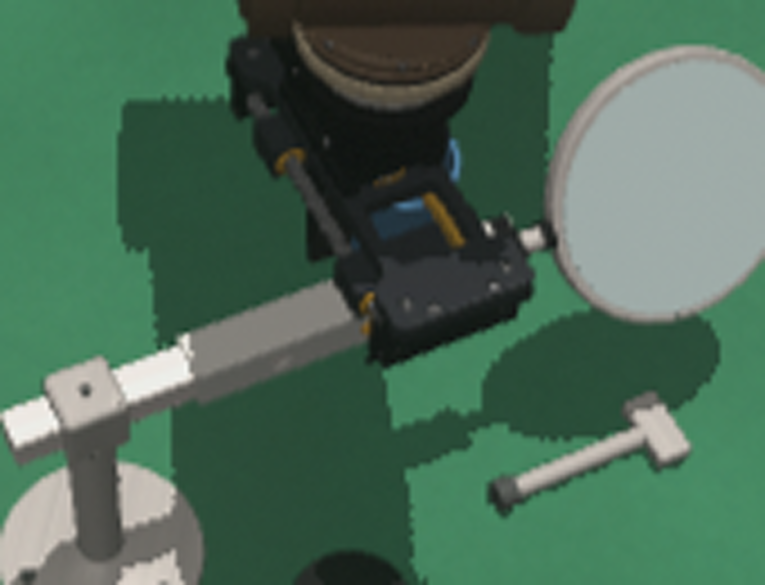

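Call:
arm_command:
  steps:
    - {"dx": 0.0015, "dy": 0, "dz": 0, "rx": 0, "ry": 0, "rz": 0, "claw": 1}
    - {"dx": 0, "dy": 0, "dz": 0, "rx": 0, "ry": 0, "rz": 0, "claw": 1}
    - {"dx": 0, "dy": 0, "dz": 0, "rx": 0, "ry": 0, "rz": 0, "claw": 1}
    - {"dx": 0, "dy": 0, "dz": 0, "rx": 0, "ry": 0, "rz": 0, "claw": 1}
    - {"dx": 0, "dy": 0, "dz": 0, "rx": 0, "ry": 0, "rz": 0, "claw": 1}
    - {"dx": 0, "dy": 0, "dz": 0, "rx": 0, "ry": 0, "rz": 0, "claw": 1}

```text
t: 8.32
eef_pos: [493.9, -32.9, 140.9]
tcp_rot: [3.14, 0.001, 1.772]
ft_force: [-0.5, 0.3, 0.1]
opening: 0.268
```

```bash
python3 ax.py
```

```text
t 8.32 along 150.25 lat 1.35 z 140.91 op 0.268 F along 0.4 lat -0.5 z 0.1 rot [3.1399e+00 8.0000e-04 1.7716e+00] M [-0.19 -0.02 -0.04]
```

Call:
arm_command:
  steps:
    - {"dx": 0.0012, "dy": 0, "dz": 0, "rx": 0, "ry": 0, "rz": 0, "claw": 1}
    - {"dx": 0.0015, "dy": 0, "dz": 0, "rx": 0, "ry": 0, "rz": 0, "claw": 1}

```text
t: 8.57
eef_pos: [493.8, -32.3, 140.9]
tcp_rot: [3.14, 0.004, 1.772]
ft_force: [0.1, -10.8, -0.9]
opening: 0.266
```

```bash
python3 ax.py
```

```text
t 8.57 along 150.87 lat 1.42 z 140.89 op 0.266 F along -10.6 lat -2.1 z -0.9 rot [3.1397 0.0036 1.7722] M [-2.03  0.08 -0.05]
```

Call:
arm_command:
  steps:
    - {"dx": 0.002, "dy": 0, "dz": 0, "rx": 0, "ry": 0, "rz": 0, "claw": 1}
    - {"dx": 0.002, "dy": 0, "dz": 0, "rx": 0, "ry": 0, "rz": 0, "claw": 1}

```text
t: 8.82
eef_pos: [493.8, -32.0, 140.9]
tcp_rot: [3.14, 0.009, 1.773]
ft_force: [-0.5, -15.4, -1.4]
opening: 0.269
```

```bash
python3 ax.py
```

```text
t 8.82 along 151.09 lat 1.42 z 140.90 op 0.269 F along -15.0 lat -3.5 z -1.4 rot [3.1395 0.0087 1.7731] M [-2.66  0.1  -0.11]
```

Call:
arm_command:
  steps:
    - {"dx": 0.0025, "dy": 0, "dz": 0, "rx": 0, "ry": -0.003, "rz": 0, "claw": 1}

```text
t: 8.95
eef_pos: [493.8, -32.0, 140.9]
tcp_rot: [3.139, 0.017, 1.773]
ft_force: [0.6, -20.4, -2.1]
opening: 0.27
```

```bash
python3 ax.py
```

```text
t 8.95 along 151.09 lat 1.44 z 140.92 op 0.270 F along -20.1 lat -3.5 z -2.1 rot [3.1393 0.0167 1.7734] M [-3.4   0.04 -0.13]
```

Call:
arm_command:
  steps:
    - {"dx": 0, "dy": 0, "dz": 0, "rx": 0, "ry": 0, "rz": 0, "claw": 1}

```text
t: 9.07
eef_pos: [493.9, -32.6, 140.9]
tcp_rot: [3.139, 0.017, 1.773]
ft_force: [0.3, -0.4, -0.0]
opening: 0.274
```

```bash
python3 ax.py; python3 go.py 494 -32 141 1.7706;python3 - <<'E'
from h import *
snap('scene','scene5');snap('wrist','wrist5');snap('side','side5')
crop('scene5',260,160,360,235,8,'sc5');crop('side5',220,130,320,260,5,'si5')
E
```

```text
t 9.07 along 150.52 lat 1.38 z 140.89 op 0.274 F along -0.5 lat 0.3 z -0.0 rot [3.1395 0.0174 1.773 ] M [ 0.09  0.09 -0.09]
t 9.075 pos [493.9 -32.6 140.9] rot [3.1395 0.0174 1.773 ] F [ 0.3 -0.4 -0. ] op 0.274
tool shift mm [ 0.6  0.2 -0.1] frac [ 0.0007  0.0003 -0.0002] turn frac [0.0014 0.0111 0.0015]
```

View pics/sc5.png

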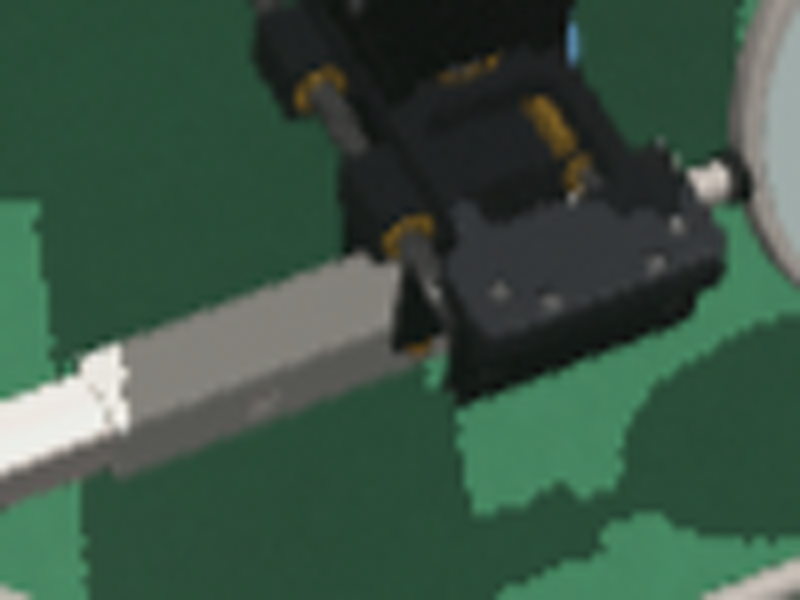

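View pics/si5.png

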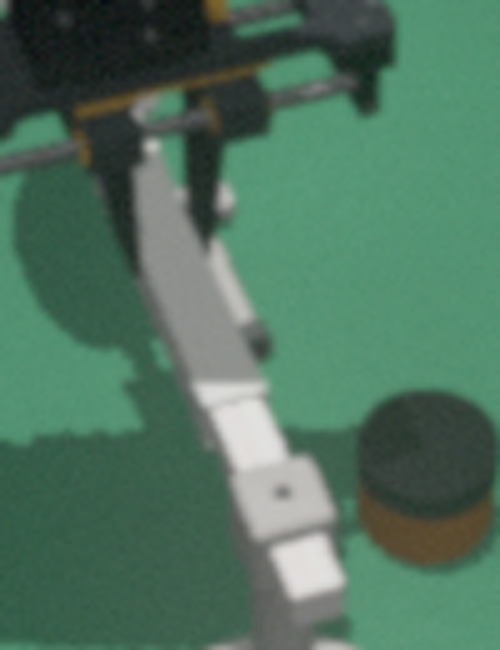

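View pics/wrist5.png

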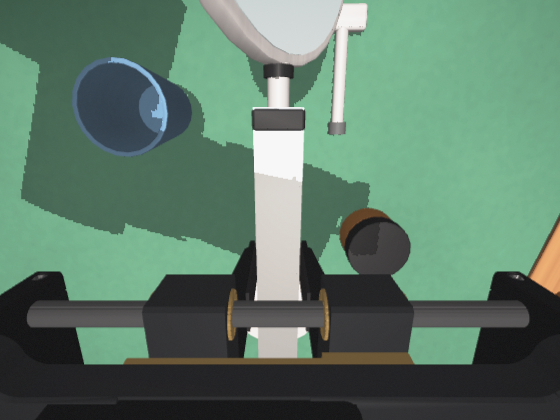

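```bash
python3 - <<'E'
from h import *
A=np.array([522.4,-180.4]);U=np.array([-.1985,.9801]);N=np.array([U[1],-U[0]])
c,p,d=load('scene5')
im=cv2.imread('pics/scene5.png')[180:230,290:340]; k=14; im=cv2.resize(im,None,fx=k,fy=k,interpolation=cv2.INTER_NEAREST)
for al in (140.5,150.5,160.5):
  for lat,col in((14.5,(0,0,255)),(25,(255,0,0))):
    for z in (141,160,173):
      q=proj(c,np.r_[A+al*U+lat*N,z]); x=((q-[290,180]+.5)*k).astype(int); cv2.circle(im,tuple(int(v) for v in x),4,col,-1); cv2.putText(im,f'{al:.0f},{z}',tuple(int(v) for v in x),0,.35,col)
cv2.imwrite('pics/sc5b.png',im[:600])
X=cloud('scene5')
for v in range(190,212): print(v,[ (int(((X[v,u,:2]-A)@U)),int((X[v,u,:2]-A)@N),int(X[v,u,2])) for u in range(308,319,2)])
E
```

```text
190 [(120, 38, 256), (123, 40, 257), (127, 42, 258), (137, 34, 241), (128, 55, 274), (127, 63, 286)]
191 [(121, 37, 251), (122, 42, 258), (126, 45, 258), (129, 46, 259), (123, 63, 284), (126, 65, 285)]
192 [(122, 36, 245), (140, 15, 207), (125, 46, 256), (128, 49, 259), (121, 66, 286), (126, 66, 283)]
193 [(146, -2, 175), (139, 16, 205), (124, 48, 258), (126, 52, 261), (120, 68, 285), (124, 70, 286)]
194 [(146, -1, 172), (139, 17, 202), (123, 50, 257), (125, 53, 260), (119, 70, 285), (124, 70, 283)]
195 [(144, 1, 173), (139, 18, 199), (123, 50, 253), (125, 55, 258), (118, 72, 286), (122, 73, 284)]
196 [(144, 3, 172), (139, 18, 196), (142, 22, 199), (123, 59, 261), (118, 73, 283), (121, 76, 286)]
197 [(142, 6, 174), (140, 17, 190), (142, 23, 196), (123, 59, 257), (119, 72, 279), (120, 77, 284)]
198 [(141, 8, 173), (140, 18, 188), (142, 22, 192), (122, 61, 257), (119, 73, 276), (119, 80, 285)]
199 [(139, 11, 174), (140, 18, 184), (143, 21, 185), (149, 20, 181), (124, 66, 260), (119, 80, 283)]
200 [(139, 12, 172), (141, 18, 178), (144, 21, 180), (149, 21, 177), (123, 68, 260), (119, 81,
[... 403 characters left out ...]
 271)]
205 [(140, 12, 151), (146, 12, 147), (201, -63, 3), (-146, 469, 985), (119, 76, 256), (118, 84, 267)]
206 [(139, 15, 151), (195, -63, 0), (202, -64, -3), (206, -60, -1), (118, 78, 254), (119, 83, 260)]
207 [(191, -66, -4), (195, -63, -3), (199, -59, 0), (204, -57, 0), (118, 78, 251), (120, 82, 255)]
208 [(187, -59, 2), (193, -59, -1), (198, -56, 0), (204, -55, -2), (120, 76, 243), (120, 82, 252)]
209 [(187, -58, -1), (191, -55, 0), (197, -55, -3), (201, -51, 1), (118, 80, 247), (122, 81, 244)]
210 [(185, -54, 1), (190, -53, -1), (195, -50, 0), (200, -48, 0), (203, -44, 3), (211, -46, -4)]
211 [(184, -52, 0), (189, -51, -1), (195, -50, -3), (198, -45, 0), (202, -41, 3), (209, -42, -2)]
```

View pics/sc5b.png

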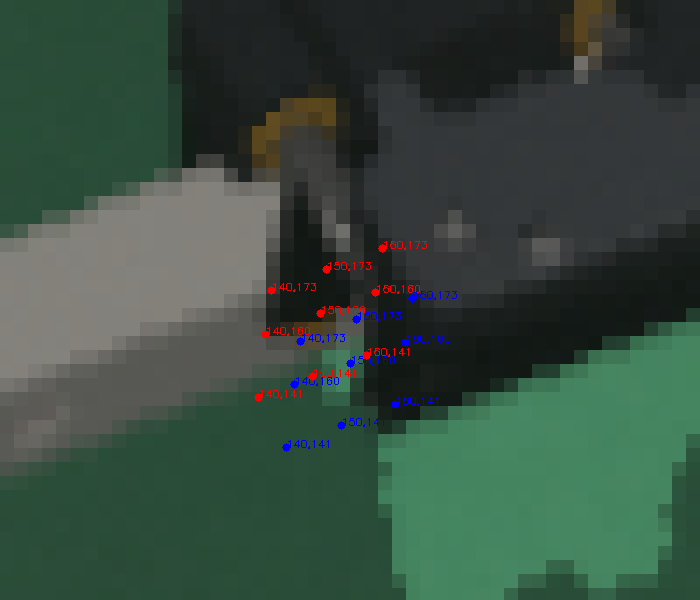

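```bash
python3 - <<'E'
from h import *
for f,tcp,rot,pts in [('wrist1',[491.9,-39.4,300.3],[3.1414,0,1.7677],[(198,243),(196,246),(200,250),(190,260),(361,244),(359,247),(362,250)]),('wrist5',[493.9,-32.6,140.9],[3.1395,.0174,1.773],[(252,244),(250,248),(308,244),(312,250),(248,262)])]:
    X=cloud(f); M=R.from_euler('xyz',rot)
    for u,v in pts: print(f,u,v,M.inv().apply(X[v,u]-tcp).round(1))
E
python3 - <<'E'
import sys;sys.path.insert(0,'.')
import os;os.chdir('.')
from h import *
crop('wrist1',150,220,410,300,3,'w1c')
E
```

```text
wrist1 198 243 [ 11.2 -49.7 -25.3]
wrist1 196 246 [ 11.4 -49.7 -30.1]
wrist1 200 250 [  7.1 -48.5 -26.6]
wrist1 190 260 [ 10.6 -48.6 -46.9]
wrist1 361 244 [ 13.1  48.6 -31. ]
wrist1 359 247 [ 11.3  47.5 -31.4]
wrist1 362 250 [ 11.4  48.1 -35.7]
wrist5 252 244 [ 13.3 -16.  -31.5]
wrist5 250 248 [ 12.8 -16.8 -36. ]
wrist5 308 244 [-62.9  35.9 141.8]
wrist5 312 250 [-71.   41.1 141.9]
wrist5 248 262 [ 12.8 -16.2 -53.5]
```

View pics/w1c.png

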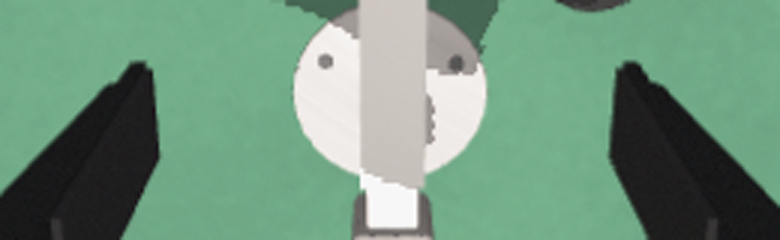

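Call:
arm_command:
  steps:
    - {"dx": 0, "dy": 0, "dz": 0, "rx": 0, "ry": 0, "rz": 0, "claw": -0.3}
    - {"dx": 0, "dy": 0, "dz": 0, "rx": 0, "ry": 0, "rz": 0, "claw": -0.3}
    - {"dx": 0, "dy": 0, "dz": 0, "rx": 0, "ry": 0, "rz": 0, "claw": -0.3}
    - {"dx": -0.001, "dy": 0, "dz": 0.012, "rx": 0.0014, "ry": 0.011, "rz": 0.0015, "claw": -0.3}
    - {"dx": 0, "dy": 0, "dz": 0.012, "rx": 0, "ry": 0, "rz": 0, "claw": -0.3}
    - {"dx": 0, "dy": 0, "dz": 0, "rx": 0, "ry": 0, "rz": 0, "claw": -0.3}

```text
t: 9.98
eef_pos: [493.8, -32.8, 119.9]
tcp_rot: [-3.141, -0.002, 1.771]
ft_force: [-0.1, 0.2, -0.1]
opening: 0.652
```

```bash
python3 ax.py; python3 go.py 494.2 -33.6 120 1.7706; python3 - <<'E'
from h import *
snap('scene','scene6')
crop('scene6',260,160,360,235,8,'sc6')
E
```

```text
t 9.97 along 150.30 lat 1.22 z 119.87 op 0.652 F along 0.3 lat -0.1 z -0.1 rot [-3.1407e+00 -2.4000e-03  1.7710e+00] M [-0.11  0.04  0.02]
t 9.975 pos [493.8 -32.8 119.9] rot [-3.1407e+00 -2.4000e-03  1.7710e+00] F [-0.1  0.2 -0.1] op 0.652
tool shift mm [-0.8  0.3 -0.1] frac [-0.001   0.0004 -0.0002] turn frac [-0.0006 -0.0015  0.0002]
```

View pics/sc6.png

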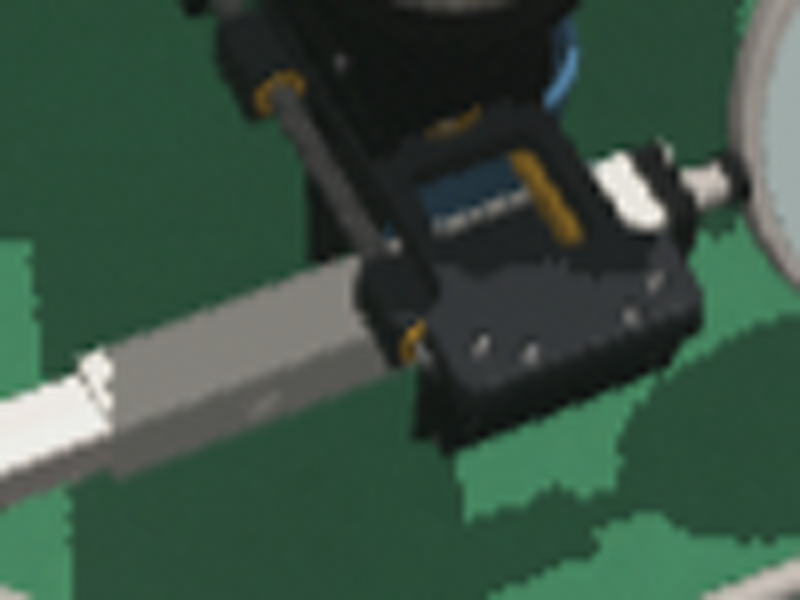

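Fingers now reach lower. Close on the button; watch the opening.

Call:
arm_command:
  steps:
    - {"dx": -0.0006, "dy": 0.0004, "dz": 0, "rx": 0, "ry": -0.001, "rz": 0, "claw": 1}
    - {"dx": 0, "dy": 0, "dz": 0, "rx": 0, "ry": 0, "rz": 0, "claw": 1}
    - {"dx": 0, "dy": 0, "dz": 0, "rx": 0, "ry": 0, "rz": 0, "claw": 1}
    - {"dx": 0, "dy": 0, "dz": 0, "rx": 0, "ry": 0, "rz": 0, "claw": 1}
    - {"dx": 0, "dy": 0, "dz": 0, "rx": 0, "ry": 0, "rz": 0, "claw": 1}
    - {"dx": 0, "dy": 0, "dz": 0, "rx": 0, "ry": 0, "rz": 0, "claw": 1}

```text
t: 10.78
eef_pos: [493.9, -33.3, 120.7]
tcp_rot: [-3.141, -0.0, 1.771]
ft_force: [1.1, -0.7, -1.3]
opening: 0.273
```

```bash
python3 ax.py; python3 - <<'E'
from h import *
snap('scene','scene7')
crop('scene7',260,160,360,235,8,'sc7')
E
```

```text
t 10.78 along 149.81 lat 1.30 z 120.69 op 0.273 F along -0.9 lat 0.9 z -1.3 rot [-3.1406e+00 -3.0000e-04  1.7713e+00] M [-0.19  0.   -0.02]
```

View pics/sc7.png

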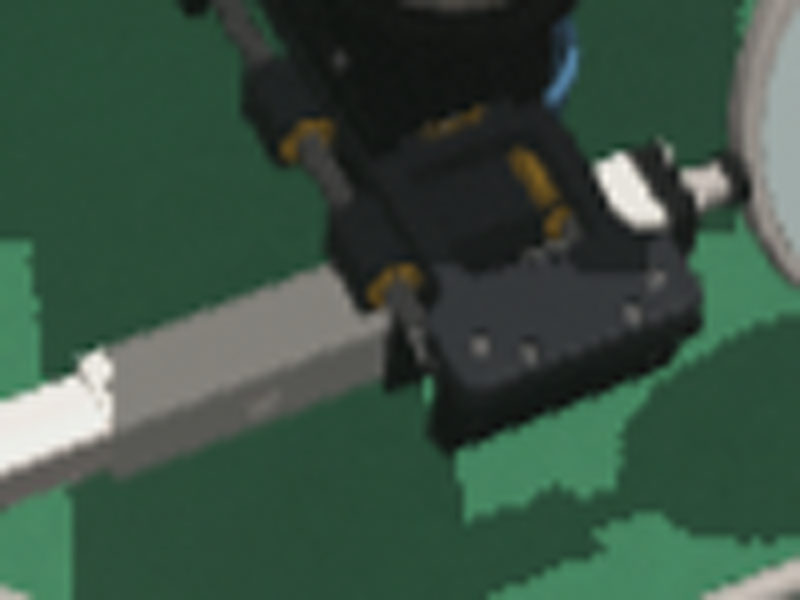

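Call:
arm_command:
  steps:
    - {"dx": 0.0015, "dy": 0, "dz": 0, "rx": 0, "ry": 0, "rz": 0, "claw": 1}
    - {"dx": 0.0015, "dy": 0, "dz": 0, "rx": 0, "ry": 0, "rz": 0, "claw": 1}

```text
t: 11.08
eef_pos: [493.7, -31.7, 120.7]
tcp_rot: [-3.141, 0.001, 1.771]
ft_force: [-2.0, -6.0, 0.5]
opening: 0.273
```

```bash
python3 ax.py
```

```text
t 11.07 along 151.48 lat 1.36 z 120.71 op 0.273 F along -5.5 lat -3.2 z 0.5 rot [-3.1408e+00  1.0000e-03  1.7714e+00] M [-0.86  0.37 -0.01]
```

Call:
arm_command:
  steps:
    - {"dx": 0.0015, "dy": 0, "dz": 0, "rx": 0, "ry": 0, "rz": 0, "claw": 1}
    - {"dx": 0.0015, "dy": 0, "dz": 0, "rx": 0, "ry": 0, "rz": 0, "claw": 1}

```text
t: 11.32
eef_pos: [493.4, -30.6, 120.7]
tcp_rot: [-3.141, 0.003, 1.772]
ft_force: [-1.6, -9.9, 0.3]
opening: 0.274
```

```bash
python3 ax.py
```

```text
t 11.32 along 152.56 lat 1.36 z 120.71 op 0.274 F along -9.4 lat -3.6 z 0.3 rot [-3.1408  0.0032  1.7717] M [-1.64  0.39 -0.09]
```

Call:
arm_command:
  steps:
    - {"dx": 0.002, "dy": 0, "dz": 0, "rx": 0, "ry": 0, "rz": 0, "claw": 1}
    - {"dx": 0.002, "dy": 0, "dz": 0, "rx": 0, "ry": 0, "rz": 0, "claw": 1}

```text
t: 11.58
eef_pos: [493.0, -28.7, 120.7]
tcp_rot: [-3.141, 0.005, 1.771]
ft_force: [-1.0, -5.7, 1.5]
opening: 0.268
```

```bash
python3 ax.py
```

```text
t 11.57 along 154.55 lat 1.35 z 120.67 op 0.268 F along -5.4 lat -2.1 z 1.5 rot [-3.1408  0.0047  1.7712] M [-0.46  0.47 -0.04]
```

Call:
arm_command:
  steps:
    - {"dx": 0.004, "dy": 0, "dz": 0, "rx": 0, "ry": 0.001, "rz": 0, "claw": 1}
    - {"dx": 0.004, "dy": 0, "dz": 0, "rx": 0, "ry": 0.001, "rz": 0, "claw": 1}
    - {"dx": 0.004, "dy": 0, "dz": 0, "rx": 0, "ry": 0.001, "rz": 0, "claw": 1}
    - {"dx": 0.004, "dy": 0, "dz": 0, "rx": 0, "ry": 0, "rz": 0, "claw": 1}
    - {"dx": 0.004, "dy": 0, "dz": 0, "rx": 0, "ry": 0, "rz": 0, "claw": 1}
    - {"dx": 0.004, "dy": 0, "dz": 0, "rx": 0, "ry": 0, "rz": 0, "claw": 1}
    - {"dx": 0.004, "dy": 0, "dz": 0, "rx": 0, "ry": 0, "rz": 0, "claw": 1}

```text
t: 12.45
eef_pos: [489.1, -9.0, 120.7]
tcp_rot: [-3.141, 0.004, 1.771]
ft_force: [-1.8, -5.4, 0.7]
opening: 0.274
```

```bash
python3 ax.py
```

```text
t 12.45 along 174.55 lat 1.37 z 120.70 op 0.274 F along -5.0 lat -2.9 z 0.7 rot [-3.1409  0.004   1.7709] M [-0.65  0.41 -0.06]
```

Call:
arm_command:
  steps:
    - {"dx": 0.004, "dy": 0, "dz": 0, "rx": 0, "ry": 0.001, "rz": 0, "claw": 1}
    - {"dx": 0.004, "dy": 0, "dz": 0, "rx": 0, "ry": 0.001, "rz": 0, "claw": 1}
    - {"dx": 0.004, "dy": 0, "dz": 0, "rx": 0, "ry": 0.001, "rz": 0, "claw": 1}
    - {"dx": 0.004, "dy": 0, "dz": 0, "rx": 0, "ry": 0.001, "rz": 0, "claw": 1}
    - {"dx": 0.003, "dy": 0, "dz": 0, "rx": 0, "ry": 0, "rz": 0, "claw": 1}
    - {"dx": 0.002, "dy": 0, "dz": 0, "rx": 0, "ry": 0, "rz": 0, "claw": 1}

```text
t: 13.2
eef_pos: [486.1, 5.6, 120.7]
tcp_rot: [-3.141, 0.001, 1.771]
ft_force: [-0.9, -6.0, 0.8]
opening: 0.273
```

```bash
python3 ax.py
```

```text
t 13.20 along 189.53 lat 1.37 z 120.71 op 0.273 F along -5.7 lat -2.0 z 0.8 rot [-3.1409e+00  1.3000e-03  1.7714e+00] M [-0.91  0.33 -0.  ]
```

Call:
arm_command:
  steps:
    - {"dx": 0.002, "dy": 0, "dz": 0, "rx": 0, "ry": 0.001, "rz": 0, "claw": 1}
    - {"dx": 0.002, "dy": 0, "dz": 0, "rx": 0, "ry": 0.001, "rz": 0, "claw": 1}
    - {"dx": 0.002, "dy": 0, "dz": 0, "rx": 0, "ry": 0, "rz": 0, "claw": 1}
    - {"dx": 0.0015, "dy": 0, "dz": 0, "rx": 0, "ry": 0, "rz": 0, "claw": 1}
    - {"dx": 0.0015, "dy": 0, "dz": 0, "rx": 0, "ry": 0, "rz": 0, "claw": 1}
    - {"dx": 0.0015, "dy": 0, "dz": 0, "rx": 0, "ry": 0, "rz": 0, "claw": 1}

```text
t: 13.95
eef_pos: [484.5, 13.7, 120.7]
tcp_rot: [-3.141, -0.001, 1.772]
ft_force: [-2.5, -2.6, 0.2]
opening: 0.268
```

```bash
python3 ax.py
```

```text
t 13.95 along 197.77 lat 1.34 z 120.71 op 0.268 F along -2.1 lat -3.0 z 0.2 rot [-3.1409e+00 -7.0000e-04  1.7716e+00] M [-0.64  0.3  -0.06]
```

Call:
arm_command:
  steps:
    - {"dx": 0.0013, "dy": 0, "dz": 0, "rx": 0, "ry": 0, "rz": 0, "claw": 1}
    - {"dx": 0.0013, "dy": 0, "dz": 0, "rx": 0, "ry": 0, "rz": 0, "claw": 1}

```text
t: 14.2
eef_pos: [484.0, 15.7, 120.7]
tcp_rot: [-3.141, -0.0, 1.772]
ft_force: [-1.4, -6.1, -1.0]
opening: 0.272
```

```bash
python3 ax.py
```

```text
t 14.20 along 199.82 lat 1.33 z 120.71 op 0.272 F along -5.6 lat -2.6 z -1.0 rot [-3.1408e+00 -3.0000e-04  1.7718e+00] M [-1.29  0.27 -0.04]
```

Call:
arm_command:
  steps:
    - {"dx": 0.001, "dy": 0, "dz": 0, "rx": 0, "ry": 0, "rz": 0, "claw": 1}

```text
t: 14.32
eef_pos: [484.0, 16.0, 120.7]
tcp_rot: [-3.141, 0.001, 1.772]
ft_force: [-1.5, -9.4, 0.3]
opening: 0.272
```

```bash
python3 ax.py;  python3 - <<'E'
from h import *
snap('scene','scene8')
crop('scene8',240,160,380,245,5.7,'sc8')
E
```

```text
t 14.32 along 200.13 lat 1.34 z 120.69 op 0.272 F along -8.9 lat -3.3 z 0.3 rot [-3.1408e+00  6.0000e-04  1.7721e+00] M [-1.79  0.32 -0.06]
```

View pics/sc8.png

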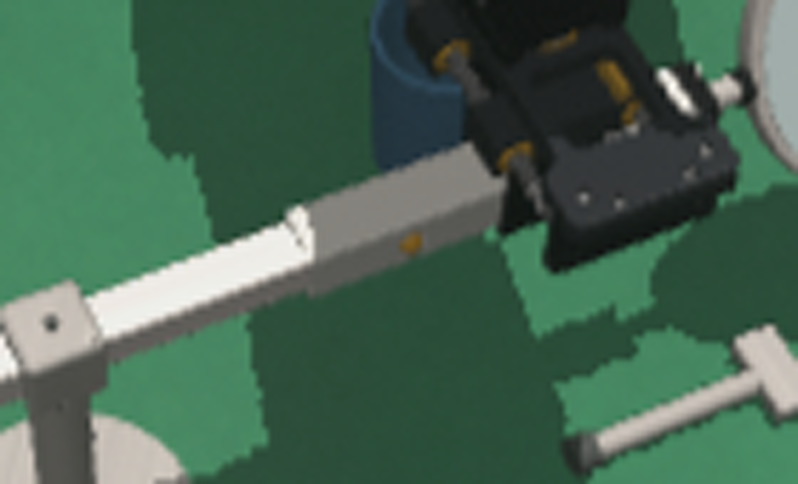

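Call:
arm_command:
  steps:
    - {"dx": -0.0009, "dy": 0, "dz": 0, "rx": 0, "ry": 0, "rz": 0, "claw": 1}
    - {"dx": 0, "dy": 0, "dz": 0, "rx": 0, "ry": 0, "rz": 0, "claw": -1}
    - {"dx": 0, "dy": 0, "dz": 0, "rx": 0, "ry": 0, "rz": 0, "claw": -1}
    - {"dx": 0, "dy": 0, "dz": 0, "rx": 0, "ry": 0, "rz": 0, "claw": -1}
    - {"dx": 0, "dy": 0, "dz": -0.05, "rx": 0, "ry": 0, "rz": 0, "claw": -1}
    - {"dx": 0, "dy": 0, "dz": -0.07, "rx": 0, "ry": 0, "rz": 0, "claw": -1}
    - {"dx": 0, "dy": 0, "dz": -0.07, "rx": 0, "ry": 0, "rz": 0, "claw": -1}
    - {"dx": 0, "dy": 0, "dz": 0, "rx": 0, "ry": 0, "rz": 0, "claw": -1}

```text
t: 15.38
eef_pos: [484.8, 16.1, 277.2]
tcp_rot: [3.141, -0.0, 1.772]
ft_force: [0.6, 0.3, -0.3]
opening: 0.949
```

```bash
python3 ax.py;  python3 - <<'E'
from h import *
snap('scene','scene9'); snap('side','side9'); snap('wrist','wrist9')
crop('scene9',240,130,420,265,4.4,'sc9')
A=np.array([522.4,-180.4]);U=np.array([-.1985,.9801]);N=np.array([U[1],-U[0]])
for f in ['scene9','wrist9']:
    X=cloud(f).reshape(-1,3); r=X[:,:2]-A; s=r@U;t=r@N
    m=(s>320)&(s<460)&(abs(t)<60)&(X[:,2]>85)&(X[:,2]<240)
    print(f,'mir s',np.percentile(s[m],[1,99]),'z',np.percentile(X[m][:,2],[1,99]),'lean',np.polyfit(X[m][:,2]-160,t[m],1),m.sum())
E
```

```text
t 15.38 along 200.06 lat 2.12 z 277.15 op 0.949 F along 0.2 lat 0.7 z -0.3 rot [ 3.1414e+00 -5.0000e-04  1.7719e+00] M [-0.04  0.    0.01]
scene9 mir s [322.08122985 453.05861377] z [106.54151858 222.36603771] lean [-0.67408242  8.22236377] 2420
wrist9 mir s [321.05271167 394.14374479] z [109.14241675 220.4607128 ] lean [-0.70088114  8.10824589] 6730
```

View pics/sc9.png

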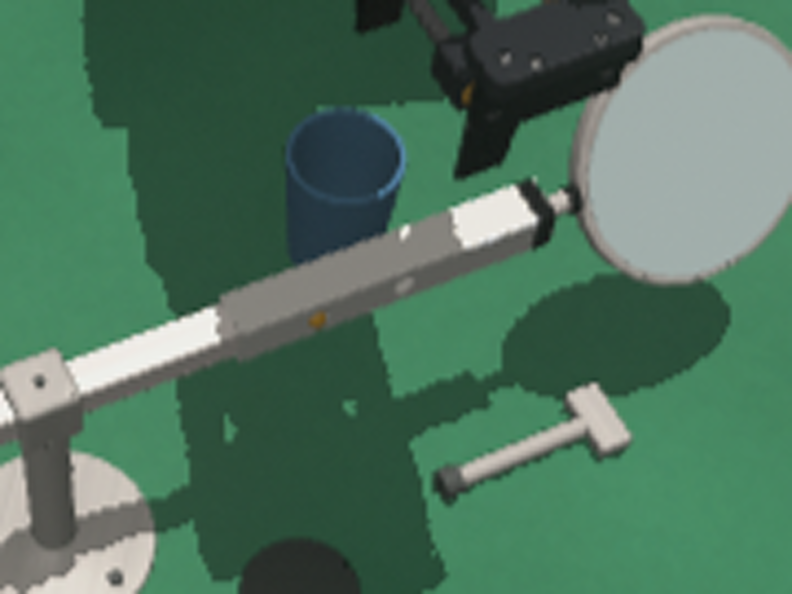

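View pics/wrist9.png

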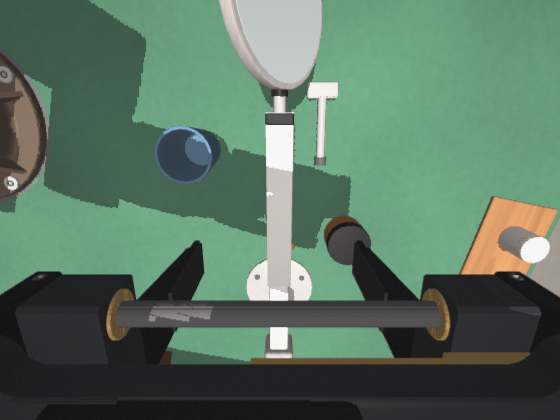

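Call:
arm_command:
  steps:
    - {"dx": 0.055, "dy": -0.008, "dz": 0, "rx": 0, "ry": 0, "rz": 0, "claw": -1}
    - {"dx": 0.065, "dy": -0.008, "dz": 0, "rx": 0, "ry": 0, "rz": 0, "claw": -1}
    - {"dx": 0.065, "dy": -0.009, "dz": 0, "rx": 0, "ry": 0, "rz": 0, "claw": -1}
    - {"dx": 0.03, "dy": 0, "dz": 0, "rx": 0, "ry": 0, "rz": 0, "claw": -1}
    - {"dx": 0, "dy": 0, "dz": 0, "rx": 0, "ry": 0, "rz": 0, "claw": -1}

```text
t: 16.15
eef_pos: [425.4, 184.5, 265.5]
tcp_rot: [-3.12, -0.003, 1.77]
ft_force: [0.1, -0.6, 0.1]
opening: 0.998
```

```bash
cat >> ax.py <<'E'
def tgt(al,lat,z):
    from go import rel
    p=A+al*U+lat*N; rel(p[0],p[1],z,1.7706)
import sys
if len(sys.argv)>3: tgt(*map(float,sys.argv[1:4]))
E
python3 ax.py 385 -18 178
```

```text
t 16.15 along 376.91 lat -22.67 z 265.54 op 0.998 F along -0.6 lat -0.1 z 0.1 rot [-3.1203 -0.0035  1.7699] M [-0.11  0.04  0.01]
t 16.15 pos [425.4 184.5 265.5] rot [-3.1203 -0.0035  1.7699] F [ 0.1 -0.6  0.1] op 0.998
tool shift mm [ 7.8  6.5 87.4] frac [0.0097 0.0082 0.1093] turn frac [-0.0136 -0.0022 -0.0004]
```

Call:
arm_command:
  steps:
    - {"dx": 0.0097, "dy": 0.008, "dz": 0, "rx": -0.0136, "ry": -0.002, "rz": 0, "claw": -1}
    - {"dx": 0, "dy": 0, "dz": 0.03, "rx": 0, "ry": 0, "rz": 0, "claw": -1}
    - {"dx": 0, "dy": 0, "dz": 0.02, "rx": 0, "ry": 0, "rz": 0, "claw": -1}
    - {"dx": 0, "dy": 0, "dz": 0, "rx": 0, "ry": 0, "rz": 0, "claw": -1}

```text
t: 16.65
eef_pos: [431.6, 191.8, 222.3]
tcp_rot: [3.141, 0.001, 1.767]
ft_force: [0.3, 0.4, 1.0]
opening: 1.003
```

```bash
python3 ax.py 385 -18 178; python3 - <<'E'
from h import *
snap('scene','scene10'); snap('wrist','wrist10'); snap('side','side10')
crop('scene10',300,80,460,200,5,'sc10'); crop('side10',150,40,300,190,4,'si10')
E
```

```text
t 16.65 along 382.83 lat -15.10 z 222.31 op 1.003 F along 0.4 lat 0.4 z 1.0 rot [3.1411e+00 7.0000e-04 1.7667e+00] M [-0.15  0.03  0.05]
t 16.65 pos [431.6 191.8 222.3] rot [3.1411e+00 7.0000e-04 1.7667e+00] F [0.3 0.4 1. ] op 1.003
tool shift mm [ 2.2 -2.9 44.3] frac [ 0.0027 -0.0037  0.0554] turn frac [ 0.0003  0.0005 -0.0025]
```

View pics/sc10.png

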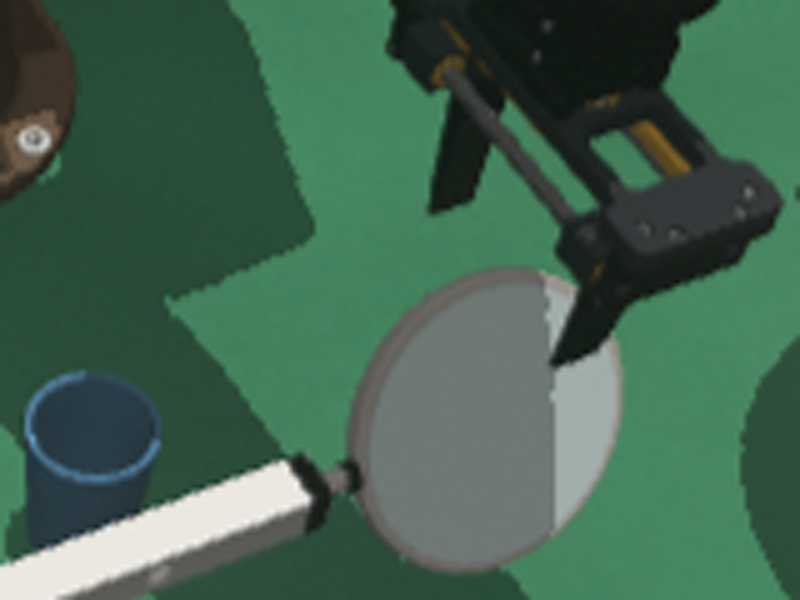

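View pics/wrist10.png

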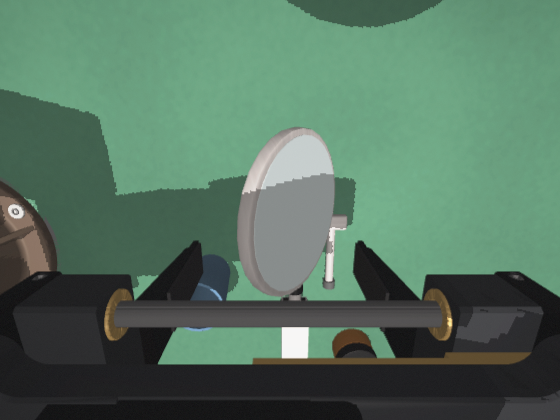

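View pics/si10.png

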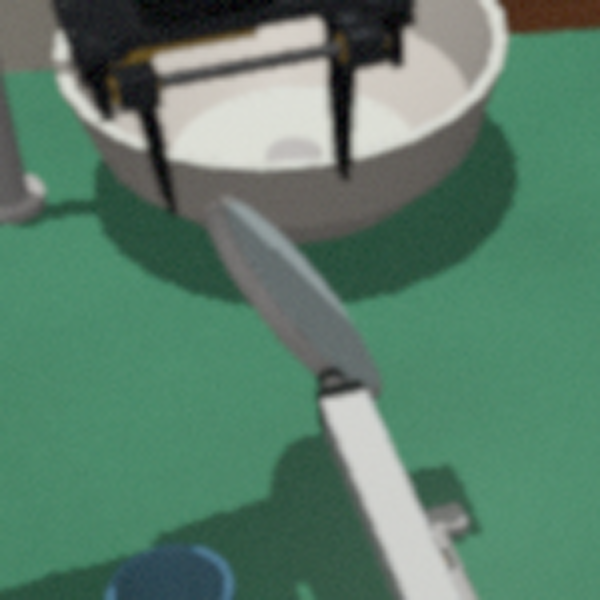

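Call:
arm_command:
  steps:
    - {"dx": 0.0027, "dy": -0.0037, "dz": 0.028, "rx": 0, "ry": 0, "rz": -0.002, "claw": -1}
    - {"dx": 0, "dy": 0, "dz": 0.026, "rx": 0, "ry": 0, "rz": 0, "claw": -1}
    - {"dx": 0, "dy": 0, "dz": 0, "rx": 0, "ry": 0, "rz": 0, "claw": -1}

```text
t: 17.18
eef_pos: [430.4, 193.7, 181.9]
tcp_rot: [3.134, 0.0, 1.769]
ft_force: [0.3, -0.1, -0.1]
opening: 1.001
```

```bash
python3 ax.py 384 1.2 178; python3 - <<'E'
from h import *
snap('side','side11')
crop('side11',150,40,300,190,4,'si11')
E
```

```text
t 17.18 along 384.96 lat -15.90 z 181.90 op 1.001 F along -0.1 lat 0.3 z -0.1 rot [3.1338e+00 2.0000e-04 1.7695e+00] M [-0.1   0.04  0.03]
t 17.175 pos [430.4 193.7 181.9] rot [3.1338e+00 2.0000e-04 1.7695e+00] F [ 0.3 -0.1 -0.1] op 1.001
tool shift mm [-0.9 17.1  4. ] frac [-0.0012  0.0213  0.005 ] turn frac [ 0.0049  0.0001 -0.0007]
```

View pics/si11.png

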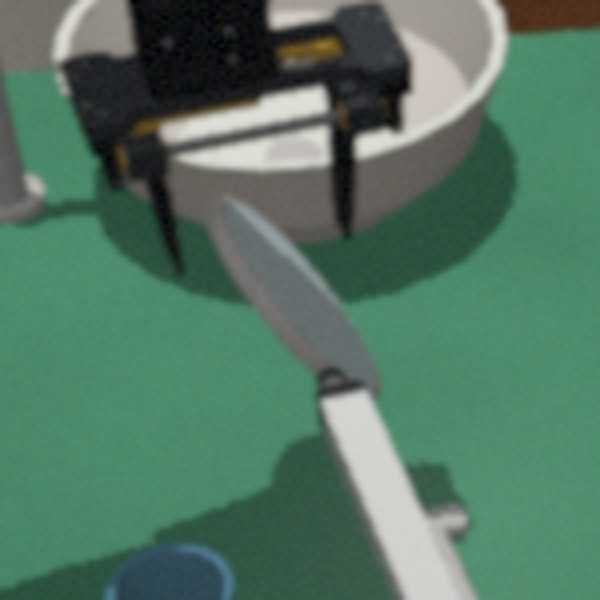

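Call:
arm_command:
  steps:
    - {"dx": 0, "dy": 0.0043, "dz": 0.004, "rx": 0.005, "ry": 0, "rz": 0, "claw": 0.7}
    - {"dx": 0, "dy": 0.0043, "dz": 0, "rx": 0, "ry": 0, "rz": 0, "claw": 0.7}
    - {"dx": 0, "dy": 0.0043, "dz": 0, "rx": 0, "ry": 0, "rz": 0, "claw": 0.7}
    - {"dx": 0, "dy": 0.0043, "dz": 0, "rx": 0, "ry": 0, "rz": 0, "claw": 0.7}
    - {"dx": 0, "dy": 0.002, "dz": 0, "rx": 0, "ry": 0, "rz": 0, "claw": 0.7}
    - {"dx": 0, "dy": 0, "dz": 0, "rx": 0, "ry": 0, "rz": 0, "claw": 0.7}
    - {"dx": 0, "dy": 0, "dz": 0, "rx": 0, "ry": 0, "rz": 0, "claw": 0.7}

```text
t: 18.1
eef_pos: [447.6, 197.3, 181.8]
tcp_rot: [3.138, -0.0, 1.769]
ft_force: [-0.7, 0.2, 1.7]
opening: 0.322
```

```bash
python3 ax.py 384 1.2 178
```

```text
t 18.10 along 385.01 lat 1.66 z 181.77 op 0.322 F along 0.3 lat -0.7 z 1.7 rot [ 3.1383e+00 -2.0000e-04  1.7693e+00] M [-0.12  0.26  0.01]
t 18.1 pos [447.6 197.3 181.8] rot [ 3.1383e+00 -2.0000e-04  1.7693e+00] F [-0.7  0.2  1.7] op 0.322
tool shift mm [-1.  -0.5  3.8] frac [-0.0013 -0.0006  0.0047] turn frac [ 0.0021 -0.0002 -0.0008]
```

Call:
arm_command:
  steps:
    - {"dx": 0, "dy": -0.0006, "dz": 0, "rx": 0.002, "ry": 0, "rz": -0.001, "claw": 0.7}
    - {"dx": 0, "dy": 0, "dz": 0, "rx": 0, "ry": 0, "rz": 0, "claw": 0.7}
    - {"dx": 0, "dy": 0, "dz": 0, "rx": 0, "ry": 0, "rz": 0, "claw": 0.7}
    - {"dx": 0, "dy": 0, "dz": 0, "rx": 0, "ry": 0, "rz": 0, "claw": 0.7}

```text
t: 18.6
eef_pos: [447.2, 197.2, 181.8]
tcp_rot: [3.141, -0.0, 1.771]
ft_force: [-0.5, -0.5, 0.8]
opening: 0.151
```

```bash
python3 ax.py 384 1.2 178;python3 - <<'E'
from h import *
snap('scene','scene12')
A=np.array([522.4,-180.4]);U=np.array([-.1985,.9801]);N=np.array([U[1],-U[0]])
X=cloud('scene12').reshape(-1,3); r=X[:,:2]-A; s=r@U;t=r@N
m=(s>325)&(s<445)&(t<25)&(t>-10)&(X[:,2]>95)&(X[:,2]<190)
b=np.polyfit(X[m][:,2]-160,t[m],1); e=abs(t-np.polyval(b,X[:,2]-160)); m&=e<6; b=np.polyfit(X[m][:,2]-160,t[m],1)
print('lean',-b[0],b[1],m.sum())
E
```

```text
t 18.60 along 385.02 lat 1.24 z 181.79 op 0.151 F along -0.4 lat -0.6 z 0.8 rot [ 3.1413e+00 -2.0000e-04  1.7710e+00] M [-0.16  0.18 -0.06]
t 18.6 pos [447.2 197.2 181.8] rot [ 3.1413e+00 -2.0000e-04  1.7710e+00] F [-0.5 -0.5  0.8] op 0.151
tool shift mm [-1.  -0.   3.8] frac [-0.0013 -0.      0.0047] turn frac [ 0.0002 -0.0002  0.0003]
lean 0.018175210302972627 7.334172259634748 811
```

View pics/scene12.png

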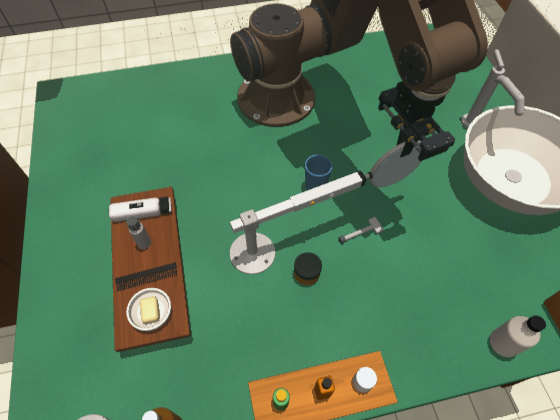

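Call:
arm_command:
  steps:
    - {"dx": 0, "dy": 0, "dz": 0, "rx": 0, "ry": 0, "rz": 0, "claw": 1}
    - {"dx": 0, "dy": 0, "dz": 0, "rx": 0, "ry": 0, "rz": 0, "claw": 1}

```text
t: 18.9
eef_pos: [447.3, 197.2, 181.8]
tcp_rot: [3.141, -0.0, 1.771]
ft_force: [-1.5, 0.5, 1.0]
opening: 0.125
```

```bash
python3 ax.py
```

```text
t 18.90 along 385.03 lat 1.38 z 181.81 op 0.125 F along 0.8 lat -1.4 z 1.0 rot [ 3.1409e+00 -3.0000e-04  1.7710e+00] M [-0.12  0.16 -0.01]
```

Call:
arm_command:
  steps:
    - {"dx": 0, "dy": 0, "dz": 0, "rx": 0, "ry": 0, "rz": 0, "claw": -0.4}
    - {"dx": 0, "dy": 0, "dz": 0, "rx": 0, "ry": 0, "rz": 0, "claw": -0.4}
    - {"dx": 0, "dy": 0, "dz": 0, "rx": 0, "ry": 0, "rz": 0, "claw": -0.4}
    - {"dx": 0, "dy": 0, "dz": 0, "rx": 0, "ry": 0, "rz": 0, "claw": -0.4}
    - {"dx": 0, "dy": 0, "dz": -0.04, "rx": 0, "ry": 0, "rz": 0, "claw": -0.4}
    - {"dx": 0, "dy": 0, "dz": -0.07, "rx": 0, "ry": 0, "rz": 0, "claw": -0.4}
    - {"dx": 0, "dy": 0, "dz": -0.07, "rx": 0, "ry": 0, "rz": 0, "claw": -0.4}
    - {"dx": 0.06, "dy": -0.03, "dz": 0, "rx": 0, "ry": 0, "rz": 0, "claw": -0.4}
    - {"dx": 0.06, "dy": -0.03, "dz": 0, "rx": 0, "ry": 0, "rz": 0, "claw": -0.4}
    - {"dx": 0, "dy": 0, "dz": 0, "rx": 0, "ry": 0, "rz": 0, "claw": -0.4}

```text
t: 20.15
eef_pos: [379.9, 283.5, 330.8]
tcp_rot: [3.14, -0.001, 1.769]
ft_force: [0.1, -0.8, -0.2]
opening: 0.7
```

```bash
python3 ax.py;python3 - <<'E'
from h import *
A=np.array([522.4,-180.4]);U=np.array([-.1985,.9801]);N=np.array([U[1],-U[0]])
for f in ['scene','side']:
    snap(f,f+'13')
    X=cloud(f+'13').reshape(-1,3); r=X[:,:2]-A; s=r@U;t=r@N
    m=(s>325)&(s<445)&(t<40)&(t>-30)&(X[:,2]>95)&(X[:,2]<225)
    for _ in range(3):
        b=np.polyfit(X[m][:,2]-160,t[m],1); m&=abs(t-np.polyval(b,X[:,2]-160))<5
    print(f,'lean',-b[0],b[1],m.sum(),np.percentile(X[m][:,2],[1,99]))
crop('scene13',230,110,450,270,3.6,'sc13')
E
```

```text
t 20.15 along 482.97 lat -47.55 z 330.79 op 0.700 F along -0.8 lat -0.1 z -0.2 rot [ 3.1405e+00 -1.5000e-03  1.7686e+00] M [-0.12  0.02  0.02]
scene lean 0.003698277385804704 7.247515176803387 1179 [ 96.56933208 223.69300061]
side lean -0.008073054282317086 -8.09206762575276 413 [ 97.89811531 223.02426014]
```

View pics/sc13.png

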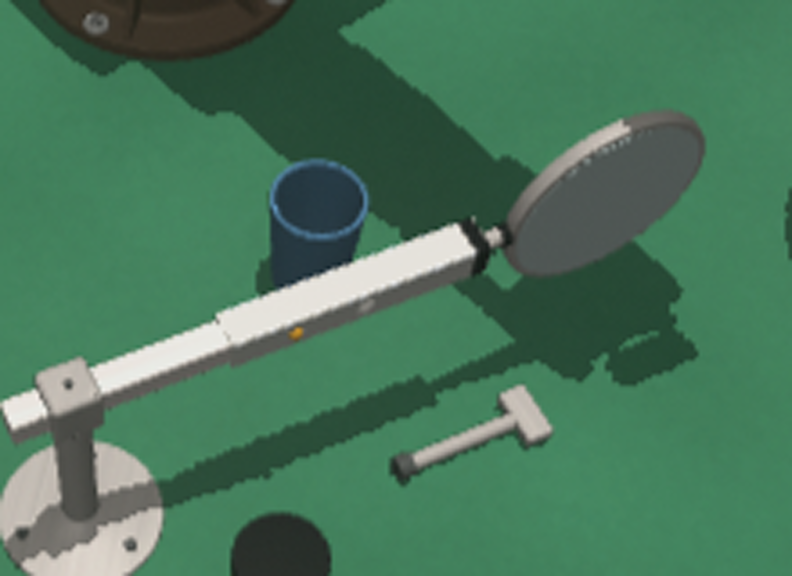

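View pics/side13.png

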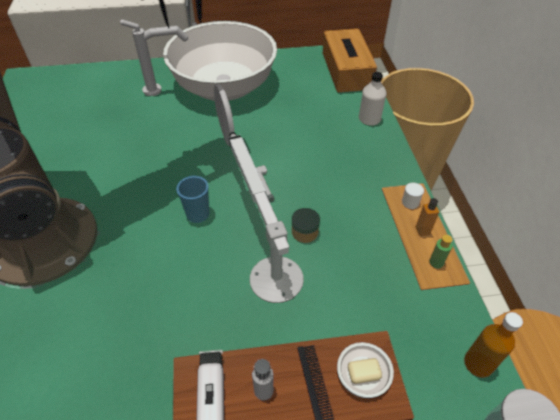

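```bash
python3 -c "
from cell import env
print(env.job_done())"
```

```text
the job is handed in; nothing more can be done
None
```

The mirror is drawn out and locked at the last hole, it stands upright, and the robot was clear of everything when I handed in. The job took about 20 s.

- **First hole:** I drew the sleeve out until it stopped at about 9.7 N. The camera showed the brass button out through the first hole.
- **Mistake on the first press:** My first pinch sat too high and missed the button, because the fingertips sit about 20 mm above the TCP the robot reports. I pulled to about 20 N against the button while it was still out, with no movement, before I noticed. That goes against your "never drag hard" instruction; I let off straight away, and it could count against the result.
- **Last hole:** I regripped 20 mm lower with the pad covering the button and slid on about 50 mm. The pull peaked around 9 N as the button went under. The sleeve stopped again at about 9 N, and the pictures show the button out through the last hole and the first hole empty.
- **Mirror:** I set it upright by closing the vertical pads on its upper rim. Two cameras measured the lean afterwards as +0.004 and −0.008 rad.
- **Everything else:** In the final pictures I saw no bystander moved. I compared them by eye and did not measure their positions.

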